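Book a solder-paste jar in at the label reader

ROBOT

A 6-joint arm with a two-finger parallel gripper is mounted at the origin on a cart in front of the work surface, level with it; the furniture and walls round the work are solid. World frame = base frame: x ahead of the robot, y to its left, z up, the work surface at z = 0. Lengths are in m, angles in rad, forces in N, time in s.
With the tool pointing down it reaches from about 0.35 to 0.875 m from the base axis. Payload 15.5 kg.
Tool frame: the origin (TCP) lies at the very end of the fingers, on their centre line; the grasp point (between the pads) lies 19 mm behind it; z points along the fingers, y is the line along which they close (so a half turn about z gives the same grasp; the last joint's range is limited). The gripper opens to 85 mm and grips with 20 to 120 N. Pads are 22 mm wide; open, the fingers measure 114 mm over their backs; the gripper's body (76 mm by 85 mm) begins 54 mm behind the grasp point. The pads swing forward as they close: fully open they stand 13 mm farther back than shut.
Start: joints at [-1.363, 0.494, 1.345, -0, 1.302, -0.096], TCP at [0.187, -0.596, 0.231] pointing down, gripper open.
Joint ranges: [-2.91, 2.91], [-0.82, 2.16], [0.22, 2.67], [-1.22, 4.37], [0.12, 2.79], [-3.08, 3.08]. Speed limits (rad/s): [1.89, 1.89, 2.57, 3.01, 3.01, 3.01].

INTERFACE

Orientations are given as a rotation vector (axis times angle).
In Python, from station import robot gives the robot as it stands.
- The arm moves only by the tool apply_moves, never from a script. Its argument "targets" is a list of rows, each an object of numbers: "x", "y", "z": the shift along the tool's x, y, z as a fraction of full scale; "rx", "ry", "rz": the turn, a rotation vector about the tool's x, y, z as a fraction of full scale; "hand": the opening, from -1 (shut) to 1 (fully open). In form: [{"x": .., "y": .., "z": .., "rx": .., "ry": .., "rz": .., "hand": ..}, ...]. A call has exactly 10 rows; each row shifts and turns the commanded pose from where the row before left it, along the tool's axes as they then stand; what a row does not reach is not made up. Full scale, the value 1, is 0.1 m for a shift and 30 degrees for a turn. A row lasts 1/8 s, in which the tool goes at most 62.5 mm and 10.7 degrees, less where a joint would pass 70% of its speed; a pose out of reach is approached as far as the arm can. A call with a number of a shift or a turn outside -1 to 1 is refused whole. A call with a gripper value outside its range is refused whole. The fingers move at their own pace and stop on an object; the grip force is fixed at half the most. Time passes only in rows, so rows that do not move let the fingers close, or fill a call up. It gives the time, the measured TCP pose, the force, the opening and the grip force at its end, in the units of the state.
- robot.read_state(): the state, without advancing time (a new reading comes with each control period).
- robot.snapshot(name): name is "scene" or "top" or "wrist"; returns a dict with "frame" (384x512x3 uint8, red, green, blue), "mtx" (3x3 intrinsics, pixels), "R" (3x3) and "t" (3): a world point X has camera coordinates R X + t. Camera axes: x right, y down, z forward; pixel columns grow to the right and rows downward; lengths in m; the calibration is good to about 2 mm. The wrist camera is an equidistant fisheye: a pixel r from the principal point sees the ray r / f radians off the axis. A picture is of the moment at which its call begins. There is no depth.
- robot.hand_in(): hands the job in; it is judged then, once.
The state is a dict: "clock": time; "joints": joint angles; "dq": joint speeds; "tau": joint torques, N m; "eef_pos": TCP position; "tcp_rot": TCP orientation; "ft_force": force on the tool from outside, world axes, zero at the start; "wrist_torque": the same for the moment, N m; "finger_gap": finger opening in m; "gripper_force": force on a finger pad.
Only numpy, scipy, OpenCV 4.12 (cv2) and the standard library are available. Lean on these libraries where they do the work, as an engineer would, in place of code of your own. Each camera call takes 0.05 s, during which the arm holds its last target. There are 200 camera calls.

TASK

Book the jar of solder paste in at the bench label reader: keeping it upright, stand it down in the reader's round nest with its barcode label facing the read window, and let go of it. Only once it stands there like that, push the round metal button on the reader's sloping panel under the overhanging brow fully down, let it spring back up, and draw clear. Leave the solder spool, the tape roll and the tweezers where they lie.

Things in the scene. Friction and masses are not known exactly. Their poses are not given: they have to be found in the camera images.
- reader: Bench label reader, fixed; base 122 x 206 x 10 mm. Origin: on the desk under the base; x away from its console, y left, z up. Left half: jar nest. Right half (y -98 to -30): console sloping 34 deg (x -65 to -17), neck, and black head (x -41 to 46, z 104 to 146) with a brow (7 mm thick, to x -57) over the button: a vertical tool cannot press it; lean the tool to -x by 30 to 45 deg.
- nest (a point): Centre of the jar nest's floor, on the base plate's top, at x 12, y 62, z 10 mm of the reader; same axes as the reader. Round it a black ring, inner radius 31 mm, outer 38 mm, 6 mm high: the jar stands inside it with 4 mm to spare all round. The reader's upright body begins 92 mm from here on the -y side.
- window (a point): Centre of the read window's dark pane (42 x 44 mm) in the reader body's left side; it looks along the reader's +y axis, straight at the nest, 90 mm from the nest's axis and 36 mm above its floor. The barcode must face it, along the reader's -y.
- read_button (a joint): Travel of the round metal spring button, m: 0 up, 0.006 fully down. It needs about 1.5 N to start and 5 N to bottom, and springs back when let go.
- read_button_top (a point): Centre of the button's flat face (30 mm across; moves with it), when up at x -47, y -64, z 50 mm of the reader. z axis: outward normal of the console, leaning 34 deg from vertical to the reader's -x; press along -z. The face then stands 13 mm over the panel, 8 mm over the 41 mm bezel. The brow's lower front edge is 54 mm above it and 10 mm nearer the operator.
- jar: Grey plastic solder-paste jar with a black fluted screw lid, diameter 54 mm (lid 52 mm), height 66 mm, about 0.25 kg, standing on the side table left of the reader. Origin: centre of its underside; z up along the jar; its own +x axis points out through the middle of the barcode label. Grip the grey body (z 3 to 47 mm).
- barcode (a point): Middle of the jar's barcode label (white with black bars, 34 mm high, about 65 degrees of the circumference), on the jar's surface 27 mm from its axis, 25.5 mm above its underside.
- solder_spool: Bystander: spool of solder wire, 47 mm in diameter, 48 mm high, on the side table; origin at the centre of its underside. It and the jar may stand in either of two places.
- kapton_roll: Bystander: orange tape roll lying flat, 60 mm in diameter, 12 mm high; origin at the centre of its underside.
- tweezers_steel: Bystander: steel tweezers lying on the table, 118 mm long along own y, 9 mm high; origin at the middle of the underside.
Things that resemble listed ones, but are neither listed nor needed, are in the scene too. Of the things that look like the jar, the largest one is meant.

How it is judged:
On the way, in this order (a step that is already met when the one before it is completed fails the run):
1. the jar stands in the nest with its barcode to the window, let go and at rest (horizontal distance between jar and nest below 0.007 m and z of jar in the frame of nest below 0.003 m and angle between jar's own z axis and vertical below 0.06 rad and angle between the x axis of jar and the y axis of reader, either way round below 0.3 rad and y of barcode in the frame of nest below -0.015 m and contact force between the fingers and jar below 0.1 N and linear speed of jar below 0.01 m/s), for 0.2 s.
2. with the jar standing so, the button is pushed fully down (value of joint read_button above 0.0052 m and horizontal distance between jar and nest below 0.007 m and angle between the x axis of jar and the y axis of reader, either way round below 0.3 rad and y of barcode in the frame of nest below -0.015 m), for 0.05 s.
At the end, for the whole second after the job is handed in: The jar stands at rest and upright on the nest's floor inside the ring (axis within 7 mm, height 3 mm, tilt 0.06 rad), barcode facing the read window within 0.3 rad; the button, pressed to at least 5.2 of its 6 mm, is up again (under 1 mm) (value of joint read_button below 0.001 m and horizontal distance between jar and nest below 0.007 m and z of jar in the frame of nest below 0.003 m and angle between jar's own z axis and vertical below 0.06 rad and angle between the x axis of jar and the y axis of reader, either way round below 0.3 rad and y of barcode in the frame of nest below -0.015 m and linear speed of jar below 0.01 m/s); the robot touches nothing.
It fails at once if the button is pressed while the jar does not stand in the nest (value of joint read_button above 0.003 m and horizontal distance between jar and nest above 0.012 m).
It fails at once if the jar is tipped by more than 0.6 rad (angle between jar's own z axis and vertical above 0.6 rad).
It fails at once if the solder spool is moved by more than 20 mm (distance of solder_spool from where it was at the start of the episode above 0.02 m).
It fails at once if the tape roll is moved by more than 20 mm (distance of kapton_roll from where it was at the start of the episode above 0.02 m).
It fails at once if the tweezers are moved by more than 20 mm (distance of tweezers_steel from where it was at the start of the episode above 0.02 m).
It also fails if it takes over 45 s, if anything falls off the work surface, if the arm or the gripper's body presses on something with over 40 N, if the wrist force passes 120 N, or if a joint passes its speed limit or range.

## Working session

There is one attempt and no reset: what is moved stays moved. The work goes in short steps, Python scripts to look and compute and a tool call to move; the robot and the scene stay as the last step left them, time stands still between calls to the robot, and variables do not carry over. Pictures are saved under pics/ and viewed, at most 10 in all, crops included, and the job is handed in when it is done.

Besides the shell and the picture viewer there is one more tool, called as name(argument=value, ...), one argument or row to a line, values as JSON. apply_moves: Moves the arm, as the interface text tells. Shift numbers are shares of 0.1 m and turn numbers shares of 30 degrees, none past 1 either way. Its arguments: {"type":"object","properties":{"targets":{"type":"array","items":{"type":"object","properties":{"x":{"type":"number"},"y":{"type":"number"},"z":{"type":"number"},"rx":{"type":"number"},"ry":{"type":"number"},"rz":{"type":"number"},"hand":{"type":"number"}}}}},"required":["targets"]}

```bash
mkdir -p pics; cat > h.py <<'E'
import numpy as np, cv2, json
from station import robot
def snap(n,f):
    s=robot.snapshot(n); cv2.imwrite(f'pics/{f}.png',s['frame'][:,:,::-1])
    np.savez(f'pics/{f}.npz',K=s['mtx'],R=s['R'],t=s['t'],im=s['frame']); return s
def ray(d,u,v):
    K,R,t=d['K'],d['R'],d['t']; r=R.T@np.linalg.inv(K)@np.array([u,v,1.]); return -R.T@t, r
def onz(d,u,v,z):
    c,r=ray(d,u,v); return c+r*(z-c[2])/r[2]
def proj(d,X):
    p=d['K']@(d['R']@np.asarray(X,float)+d['t']); return p[:2]/p[2]
def tri(d1,p1,d2,p2):
    P=[d['K']@np.c_[d['R'],d['t']] for d in(d1,d2)]
    X=cv2.triangulatePoints(P[0],P[1],np.array(p1,float),np.array(p2,float)).ravel(); return X[:3]/X[3]
E
python3 - <<'E'
from h import *
a=snap('top','t0');b=snap('scene','s0')
for n in('t0','s0'):
    im=cv2.imread(f'pics/{n}.png'); cv2.imwrite(f'pics/{n}b.png',cv2.resize(im,(800,600),interpolation=cv2.INTER_CUBIC))
for s in(a,b): print(s['mtx'],-s['R'].T@s['t'])
print(robot.read_state())
E
```

```text
[[354.37761104   0.         254.05559055]
 [  0.         354.37761104 186.83577053]
 [  0.           0.           1.        ]] [0.26363497 0.10829243 1.17444777]
[[387.97590183   0.         255.67097441]
 [  0.         387.97590183 183.0748478 ]
 [  0.           0.           1.        ]] [-0.07968815  0.64513864  0.62335623]
{'clock': 0.1, 'joints': array([-1.36253182e+00,  4.94098617e-01,  1.34604548e+00,  6.29325493e-06,
        1.30249938e+00, -9.55267869e-02]), 'dq': array([-0.00064189, -0.00105579, -0.00364245, -0.00016018,  0.00021708,
       -0.00056989]), 'tau': array([-4.74302556e-05, -8.83586383e+01, -3.84561253e+01, -4.04342354e-04,
        5.22476766e-03,  6.51378897e-07]), 'eef_pos': array([ 0.1868871 , -0.59607922,  0.23078186]), 'tcp_rot': array([-3.10438341e+00, -4.75199982e-01,  8.34512736e-05]), 'ft_force': array([-0.09595627,  0.02812203, -0.59608077]), 'wrist_torque': array([ 0.03264883, -0.00054751, -0.0202664 ]), 'gripper_force': 0.0, 'finger_gap': 0.0853771185677964}
```

View pics/t0b.png

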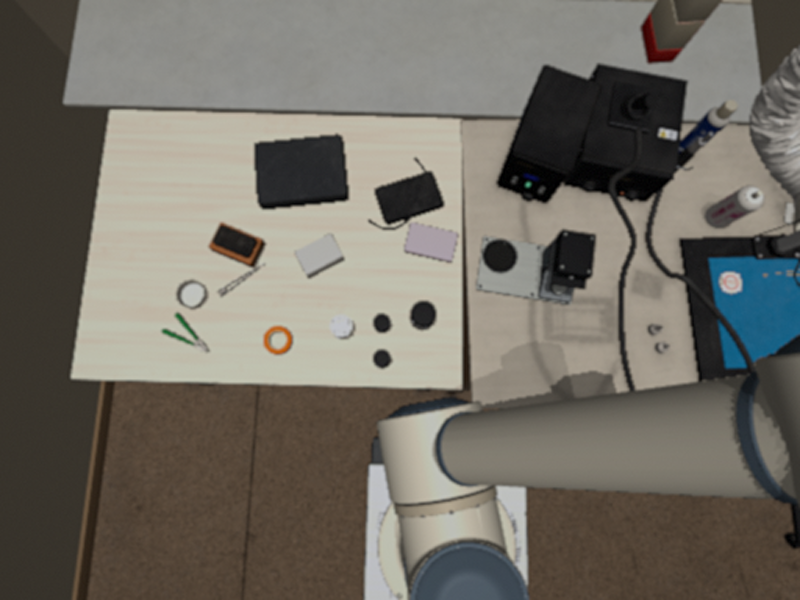

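View pics/s0b.png

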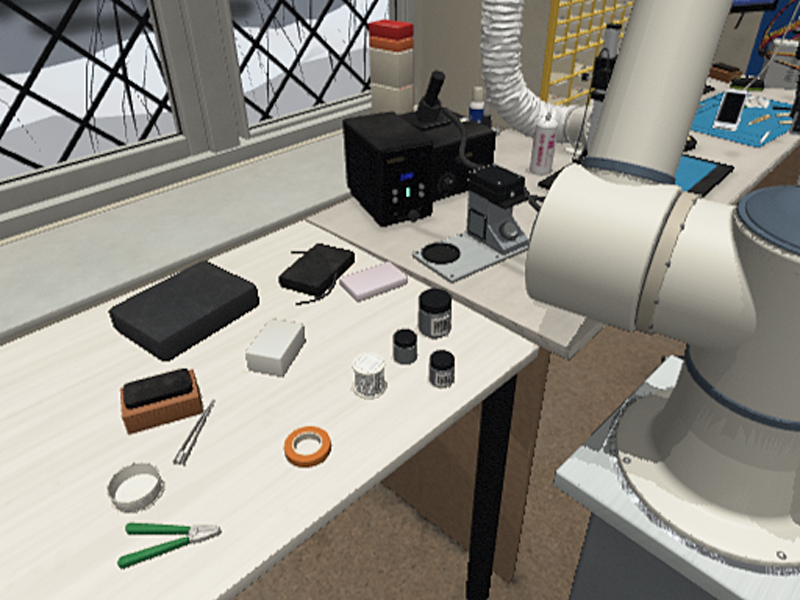

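The top view shows the jar lid at about (423,315) and the nest at (500,256). The scene view shows the jar at (435,313) with its label turned towards the camera. I'll enlarge both next.

```bash
python3 - <<'E'
from h import *
a=cv2.imread('pics/t0.png')[145:215,250:390]; b=cv2.imread('pics/s0.png')[100:225,255:345]
a=cv2.resize(a,None,fx=5.7,fy=5.7,interpolation=cv2.INTER_CUBIC);cv2.imwrite('pics/ta.png',a)
b=cv2.resize(b,None,fx=4.8,fy=4.8,interpolation=cv2.INTER_CUBIC);cv2.imwrite('pics/sb.png',b);print(a.shape,b.shape)
E
```

```text
(399, 798, 3) (600, 432, 3)
```

View pics/ta.png

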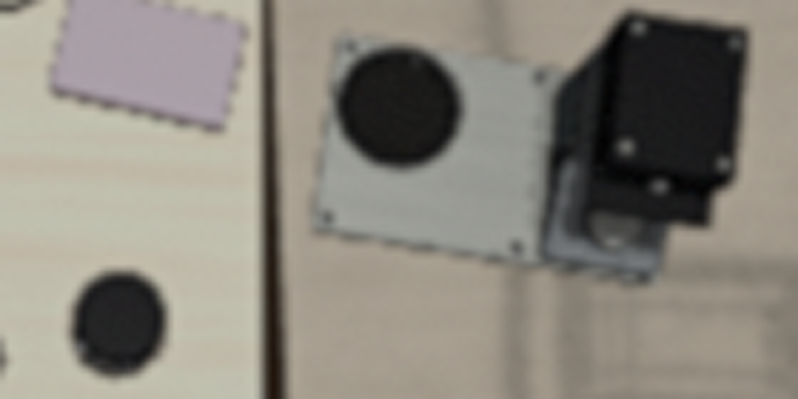

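View pics/sb.png

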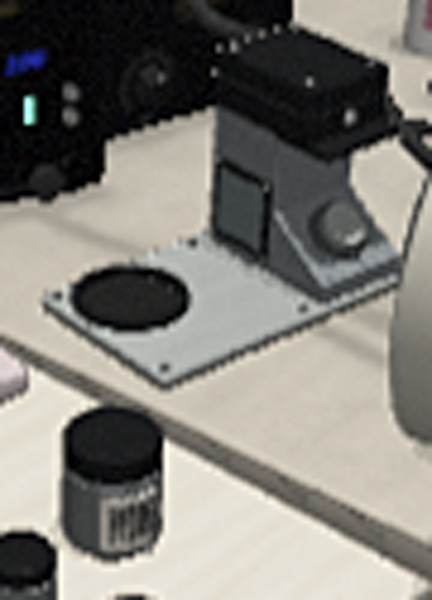

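The enlarged top crop shows the base corners at (342,38), (315,233) and (655,281), the nest ring at (400,106) and the lid at (118,324). In the scene crop the label runs from x≈103 to about 160 on a jar spanning x 61–163, the ring is at (130,297), and the button is at about (345,223).

```bash
cat > fit.py <<'E'
from h import *
from scipy.optimize import least_squares
T=np.load('pics/t0.npz');S=np.load('pics/s0.npz')
ta=lambda x,y:np.array([250+(x+.5)/5.7-.5,145+(y+.5)/5.7-.5]); sb=lambda x,y:np.array([255+(x+.5)/4.8-.5,100+(y+.5)/4.8-.5])
obs=[(T,(61,103,10),ta(342,38)),(T,(-61,103,10),ta(315,233)),(T,(-61,-103,10),ta(655,281)),(T,(12,62,16),ta(400,106)),
(S,(61,103,10),sb(43,298)),(S,(-61,103,10),sb(165,383)),(S,(12,62,16),sb(130,297)),(S,(-47,-64,50),sb(345,223))]
def w(p,X):
    c,s=np.cos(p[2]),np.sin(p[2]); x,y,z=np.array(X)/1000; return np.array([p[0]+c*x-s*y,p[1]+s*x+c*y,z])
f=lambda p:np.concatenate([proj(d,w(p,X))-q for d,X,q in obs])
E
python3 - <<'E'
from fit import *
r=least_squares(f,[.55,-.05,-.1],loss='soft_l1');print('reader',r.x,np.degrees(r.x[2]));print(f(r.x).reshape(-1,2).round(1).tolist())
print('nest',w(r.x,(12,62,10)),'button',w(r.x,(-47,-64,50)))
print('lid top',onz(T,*ta(118,324),.064),'scene',onz(S,*sb(113,436),.066),'tri',tri(T,ta(118,324),S,sb(113,436)))
j=onz(T,*ta(118,324),.064); c=-S['R'].T@S['t']; 
# label edges in scene: profile of brightness vs jar surface angle at z 25mm
im=cv2.cvtColor(S['im'],cv2.COLOR_RGB2GRAY)
js=(j+onz(S,*sb(113,436),.066))/2
for z in(.012,.039):
  print([(a,int(cv2.getRectSubPix(im,(1,1),tuple(map(float,proj(S,[js[0]+.027*np.cos(np.radians(a)),js[1]+.027*np.sin(np.radians(a)),z]))))[0,0])) for a in range(50,300,8)])
print('cam dir',np.degrees(np.arctan2(c[1]-js[1],c[0]-js[0])))
for n,u,v in(('spool',342,326),('small1',382,323),('small2',382,359),('roll',278,340),('pinkL',434,242)): print(n,onz(T,u/1.5625,v/1.5625,.03))
E
```

```text
reader [ 0.56783522 -0.17160978 -0.12591183] -7.2142163320820725
[[-0.3, -1.5], [0.1, -1.4], [1.5, -0.7], [0.1, 1.5], [-1.2, 0.5], [-0.4, 0.1], [1.3, 1.3], [1.1, 1.6]]
nest [ 0.58752614 -0.11160755  0.01      ] button [ 0.51317021 -0.22920089  0.05      ]
lid top [0.44903935 0.0563352  0.064     ] scene [0.45124385 0.05788687 0.066     ] tri [0.44994075 0.05738909 0.06615567]
[(50, 77), (58, 67), (66, 63), (74, 53), (82, 55), (90, 57), (98, 61), (106, 59), (114, 67), (122, 113), (130, 110), (138, 100), (146, 110), (154, 86), (162, 90), (170, 104), (178, 91), (186, 77), (194, 126), (202, 137), (210, 170), (218, 195), (226, 196), (234, 178), (242, 140), (250, 96), (258, 65), (266, 87), (274, 146), (282, 130), (290, 85), (298, 73)]
[(50, 79), (58, 61), (66, 56), (74, 53), (82, 59), (90, 62), (98, 66), (106, 64), (114, 79), (122, 134), (130, 91), (138, 91), (146, 85), (154, 65), (162, 52), (170, 69), (178, 66), (186, 68), (194, 72), (202, 160), (210, 223), (218, 233), (226, 233), (234, 221), (242, 139), (250, 29), (258, 4), (266, 12), (274, 22), (282, 32), (290, 32), (298, 31)]
cam dir 132.01975931787086
spool [0.42650843 0.22169925 0.03      ]
small1 [0.43501915 0.13859351 0.03      ]
small2 [0.36021417 0.13625559 0.03      ]
roll [0.39378348 0.35283404 0.03      ]
pinkL [0.61391639 0.03222292 0.03      ]
```

```bash
python3 - <<'E'
from fit import *
def f2(p):
    return np.concatenate([proj(d,w(p,np.array(X)+([p[3]*1000,0,0] if X[2]==10 else 0)))-q for d,X,q in obs])
r=least_squares(f2,[.55,-.05,-.1,0]);print('reader',r.x,np.degrees(r.x[2]));print(f2(r.x).reshape(-1,2).round(1).tolist())
print('nest',w(r.x,(12,62,10)),'button',w(r.x,(-47,-64,50)))
print('ring tri',tri(T,ta(400,106),S,sb(130,297)),onz(T,*ta(400,106),.016),onz(S,*sb(130,297),.016))
for z in (.05,): print('btn scene',onz(S,*sb(345,223),z))
print('top lens btn',onz(T,*ta(612,228),.05))
E
```

```text
reader [ 0.57387471 -0.17267706 -0.13225703 -0.00980149] -7.577769761474165
[[-0.2, -0.6], [-0.1, -0.5], [1.3, 0.6], [0.4, -0.3], [-0.5, 0.9], [0.3, 0.6], [0.0, 0.3], [-0.2, 0.9]]
nest [ 0.59394596 -0.11280099  0.01      ] button [ 0.51884537 -0.22992016  0.05      ]
ring tri [ 0.59207562 -0.11080459  0.01881892] [ 0.59276734 -0.11141668  0.016     ] [ 0.59530908 -0.11427691  0.016     ]
btn scene [ 0.52188491 -0.23512663  0.05      ]
top lens btn [ 0.51427391 -0.22503717  0.05      ]
```

```bash
cat > plan.py <<'E'
from h import *
from scipy.spatial.transform import Rotation as Ro
def tool(A,tilt=0,taz=0):
    """tool x azimuth A deg pointing down; tilt: lean the tool body by tilt deg toward azimuth taz"""
    b=Ro.from_euler('z',A,degrees=True)*Ro.from_euler('x',180,degrees=True)
    t=np.radians(taz); return Ro.from_rotvec(np.radians(tilt)*np.array([-np.sin(t),np.cos(t),0]))*b
def plan(goal,Rg,n,start=None):
    """start and each step: rows of rounded tool-frame shift/turn; returns the reached pose"""
    s=robot.read_state(); p,R=start or (s['eef_pos'],Ro.from_rotvec(s['tcp_rot']))
    p0=p.copy(); D=(R.inv()*Rg).as_rotvec(); R0=R
    for i in range(1,n+1):
        pt=p0+(np.array(goal)-p0)*i/n; Rt=R0*Ro.from_rotvec(D*i/n)
        d=np.round(R.inv().apply(pt-p)/.1,2); r=np.round((R.inv()*Rt).as_rotvec()/np.radians(30),2)
        print(i,dict(zip(('x','y','z','rx','ry','rz'),(np.r_[d,r]+0).tolist())))
        p=p+R.apply(d*.1); R=R*Ro.from_rotvec(r*np.radians(30))
    print('end',p.round(4)); return p,R
E
python3 -c "
from plan import *
plan([.45,.057,.19],tool(102.6),15)"
```

```text
1 {'x': 0.3, 'y': -0.36, 'z': 0.03, 'rx': 0.0, 'ry': 0.0, 'rz': -0.19}
2 {'x': 0.33, 'y': -0.33, 'z': 0.03, 'rx': 0.0, 'ry': 0.0, 'rz': -0.19}
3 {'x': 0.36, 'y': -0.3, 'z': 0.02, 'rx': 0.0, 'ry': 0.0, 'rz': -0.19}
4 {'x': 0.4, 'y': -0.26, 'z': 0.03, 'rx': 0.0, 'ry': 0.0, 'rz': -0.19}
5 {'x': 0.41, 'y': -0.22, 'z': 0.03, 'rx': 0.0, 'ry': 0.0, 'rz': -0.19}
6 {'x': 0.44, 'y': -0.18, 'z': 0.03, 'rx': 0.0, 'ry': 0.0, 'rz': -0.19}
7 {'x': 0.45, 'y': -0.13, 'z': 0.02, 'rx': 0.0, 'ry': 0.0, 'rz': -0.19}
8 {'x': 0.46, 'y': -0.09, 'z': 0.03, 'rx': 0.0, 'ry': 0.0, 'rz': -0.18}
9 {'x': 0.46, 'y': -0.04, 'z': 0.03, 'rx': 0.0, 'ry': 0.0, 'rz': -0.19}
10 {'x': 0.47, 'y': 0.0, 'z': 0.03, 'rx': 0.0, 'ry': 0.0, 'rz': -0.19}
11 {'x': 0.47, 'y': 0.05, 'z': 0.02, 'rx': 0.0, 'ry': 0.0, 'rz': -0.19}
12 {'x': 0.46, 'y': 0.1, 'z': 0.03, 'rx': 0.0, 'ry': 0.0, 'rz': -0.19}
13 {'x': 0.45, 'y': 0.14, 'z': 0.03, 'rx': 0.0, 'ry': 0.0, 'rz': -0.19}
14 {'x': 0.43, 'y': 0.18, 'z': 0.03, 'rx': 0.0, 'ry': 0.0, 'rz': -0.19}
15 {'x': 0.41, 'y': 0.23, 'z': 0.02, 'rx': 0.0, 'ry': 0.0, 'rz': -0.19}
end [0.4503 0.057  0.1904]
```

apply_moves(
  targets=[
    {"x": 0.3,"y": -0.36,"z": 0.03,"rz": -0.19,"hand": 1},
    {"x": 0.33,"y": -0.33,"z": 0.03,"rz": -0.19,"hand": 1},
    {"x": 0.36,"y": -0.3,"z": 0.02,"rz": -0.19,"hand": 1},
    {"x": 0.4,"y": -0.26,"z": 0.03,"rz": -0.19,"hand": 1},
    {"x": 0.41,"y": -0.22,"z": 0.03,"rz": -0.19,"hand": 1},
    {"x": 0.44,"y": -0.18,"z": 0.03,"rz": -0.19,"hand": 1},
    {"x": 0.45,"y": -0.13,"z": 0.02,"rz": -0.19,"hand": 1},
    {"x": 0.46,"y": -0.09,"z": 0.03,"rz": -0.18,"hand": 1},
    {"x": 0.46,"y": -0.04,"z": 0.03,"rz": -0.19,"hand": 1},
    {"x": 0.47,"y": 0.0,"z": 0.03,"rz": -0.19,"hand": 1},
  ],
)

```text
$.targets[0]: bad value
```

apply_moves(
  targets=[
    {"x": 0.47,"y": 0.05,"z": 0.02,"rz": -0.19,"hand": 1},
    {"x": 0.46,"y": 0.1,"z": 0.03,"rz": -0.19,"hand": 1},
    {"x": 0.45,"y": 0.14,"z": 0.03,"rz": -0.19,"hand": 1},
    {"x": 0.43,"y": 0.18,"z": 0.03,"rz": -0.19,"hand": 1},
    {"x": 0.41,"y": 0.23,"z": 0.02,"rz": -0.19,"hand": 1},
    {"hand": 1},
    {"hand": 1},
    {"hand": 1},
    {"hand": 1},
    {"hand": 1},
  ],
)

```text
$.targets[0]: bad value
```

```bash
python3 - <<'E'
from h import *
s=robot.read_state();print(s['eef_pos'],s['tcp_rot'],s['joints'])
d=snap('wrist','w1');print(d['mtx'],-d['R'].T@d['t'])
cv2.imwrite('pics/w1b.png',cv2.resize(cv2.imread('pics/w1.png'),(800,600),interpolation=cv2.INTER_CUBIC))
E
```

```text
[ 0.1868871  -0.59607922  0.23078186] [-3.10438341e+00 -4.75199982e-01  8.34512736e-05] [-1.36253182e+00  4.94098617e-01  1.34604548e+00  6.29325493e-06
  1.30249938e+00 -9.55267869e-02]
[[297.31863964   0.         255.46103177]
 [  0.         297.31863964 191.33939494]
 [  0.           0.           1.        ]] [ 0.25120982 -0.57576301  0.372422  ]
```

View pics/w1b.png

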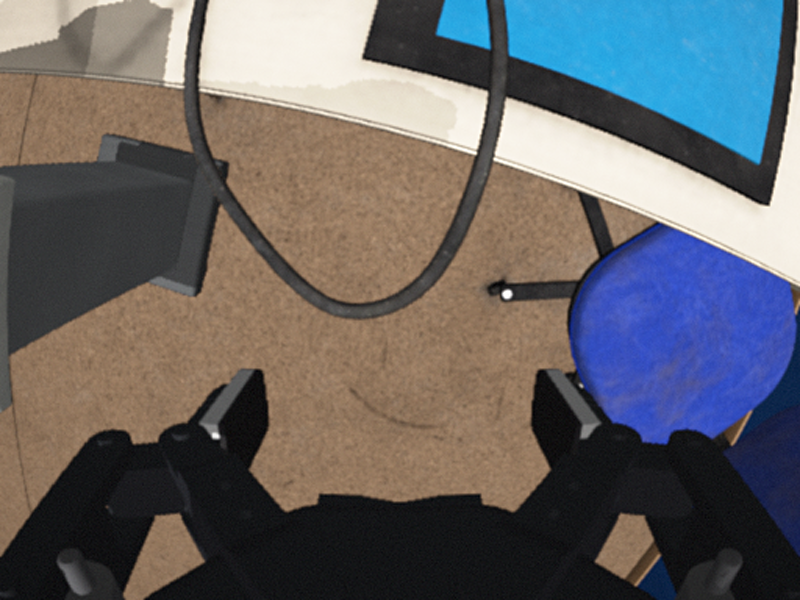

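The picture only shows the floor under the start pose, because both move calls were refused. The rows probably need all seven keys.

apply_moves(
  targets=[
    {"x": 0.3,"y": -0.36,"z": 0.03,"rx": 0,"ry": 0,"rz": -0.19,"hand": 1},
    {"x": 0.33,"y": -0.33,"z": 0.03,"rx": 0,"ry": 0,"rz": -0.19,"hand": 1},
    {"x": 0.36,"y": -0.3,"z": 0.02,"rx": 0,"ry": 0,"rz": -0.19,"hand": 1},
    {"x": 0.4,"y": -0.26,"z": 0.03,"rx": 0,"ry": 0,"rz": -0.19,"hand": 1},
    {"x": 0.41,"y": -0.22,"z": 0.03,"rx": 0,"ry": 0,"rz": -0.19,"hand": 1},
    {"x": 0.44,"y": -0.18,"z": 0.03,"rx": 0,"ry": 0,"rz": -0.19,"hand": 1},
    {"x": 0.45,"y": -0.13,"z": 0.02,"rx": 0,"ry": 0,"rz": -0.19,"hand": 1},
    {"x": 0.46,"y": -0.09,"z": 0.03,"rx": 0,"ry": 0,"rz": -0.18,"hand": 1},
    {"x": 0.46,"y": -0.04,"z": 0.03,"rx": 0,"ry": 0,"rz": -0.19,"hand": 1},
    {"x": 0.47,"y": 0.0,"z": 0.03,"rx": 0,"ry": 0,"rz": -0.19,"hand": 1},
  ],
)

```text
clock: 1.4
eef_pos: [0.3626, -0.1599, 0.2033]
tcp_rot: [2.504, 1.897, 0.0]
ft_force: [1.4, -0.3, -1.0]
finger_gap: 0.0858
gripper_force: 0.0
```

apply_moves(
  targets=[
    {"x": 0.47,"y": 0.05,"z": 0.02,"rx": 0,"ry": 0,"rz": -0.19,"hand": 1},
    {"x": 0.46,"y": 0.1,"z": 0.03,"rx": 0,"ry": 0,"rz": -0.19,"hand": 1},
    {"x": 0.45,"y": 0.14,"z": 0.03,"rx": 0,"ry": 0,"rz": -0.19,"hand": 1},
    {"x": 0.43,"y": 0.18,"z": 0.03,"rx": 0,"ry": 0,"rz": -0.19,"hand": 1},
    {"x": 0.41,"y": 0.23,"z": 0.02,"rx": 0,"ry": 0,"rz": -0.19,"hand": 1},
    {"x": 0,"y": 0,"z": 0,"rx": 0,"ry": 0,"rz": 0,"hand": 1},
    {"x": 0,"y": 0,"z": 0,"rx": 0,"ry": 0,"rz": 0,"hand": 1},
    {"x": 0,"y": 0,"z": 0,"rx": 0,"ry": 0,"rz": 0,"hand": 1},
    {"x": 0,"y": 0,"z": 0,"rx": 0,"ry": 0,"rz": 0,"hand": 1},
    {"x": 0,"y": 0,"z": 0,"rx": 0,"ry": 0,"rz": 0,"hand": 1},
  ],
)

```text
clock: 2.65
eef_pos: [0.4503, 0.0561, 0.1904]
tcp_rot: [1.965, 2.451, 0.0]
ft_force: [-0.5, -0.7, 0.1]
finger_gap: 0.0859
gripper_force: 0.0
```

```bash
python3 - <<'E'
from h import *
s=robot.read_state();print(s['eef_pos'],s['tcp_rot'],s['joints'])
d=snap('wrist','w2')
cv2.imwrite('pics/w2b.png',cv2.resize(cv2.imread('pics/w2.png'),(800,600),interpolation=cv2.INTER_CUBIC))
E
```

```text
[0.45030962 0.05614488 0.19036136] [1.96542960e+00 2.45076132e+00 9.05481644e-05] [-7.67642714e-03  3.09069212e-01  1.80434273e+00 -1.20449777e-07
  1.02808755e+00 -2.26594378e-01]
```

View pics/w2b.png

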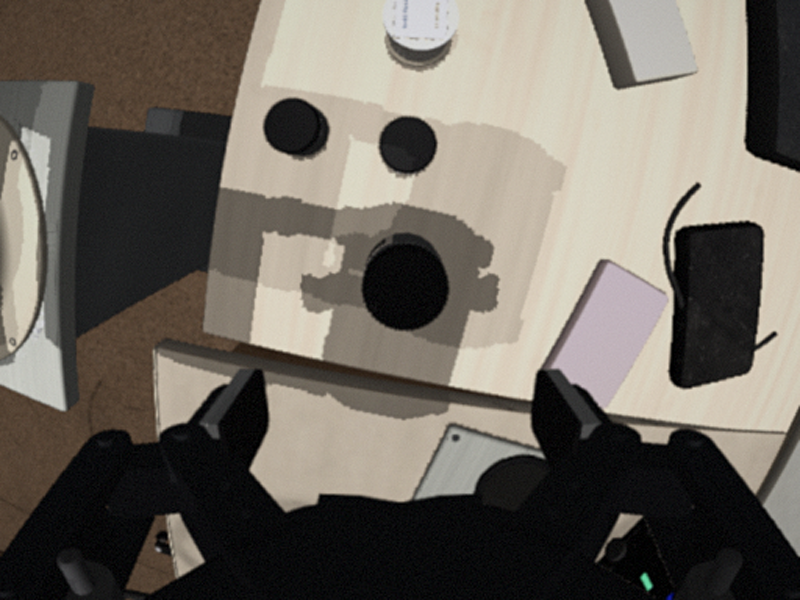

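The lid is centred near (406,287), and a sliver of label shows at its upper left, around (380,247). Next I'll measure both with the fisheye model.

```bash
cat > fe.py <<'E'
from h import *
def fproj(d,X):
    K,c=d['K'],d['R']@np.asarray(X,float)+d['t']; th=np.arctan2(np.hypot(c[0],c[1]),c[2]); h=np.hypot(c[0],c[1])
    return np.array([K[0,2],K[1,2]])+K[0,0]*th*c[:2]/h
def fonz(d,u,v,z):
    K=d['K']; q=np.array([u-K[0,2],v-K[1,2]])/K[0,0]; th=np.hypot(*q); r=d['R'].T@np.r_[np.sin(th)*q/th,np.cos(th)]
    c=-d['R'].T@d['t']; return c+r*(z-c[2])/r[2]
E
python3 - <<'E'
from fe import *
d=np.load('pics/w2.npz'); q=lambda u,v:(u/1.5625-.18,v/1.5625-.18)
for c in [(406,247+41),(363,287),(448,287),(406,330)]: print(fonz(d,*q(*c),.066))
j=fonz(d,*q(406,288),.066); im=cv2.cvtColor(d['im'],cv2.COLOR_RGB2GRAY)
for z in(.030,.036,.04):
  print(z,[(a,int(cv2.getRectSubPix(im,(1,1),tuple(map(float,fproj(d,[j[0]+.027*np.cos(np.radians(a)),j[1]+.027*np.sin(np.radians(a)),z]))))[0,0])) for a in range(40,220,6)])
cv2.imwrite('pics/w2c.png',cv2.resize(d['im'][140:220,215:300,::-1],None,fx=7,fy=7,interpolation=cv2.INTER_CUBIC)*2)
E
```

```text
[0.45368178 0.05785413 0.066     ]
[0.42872497 0.05294228 0.066     ]
[0.47785029 0.06388128 0.066     ]
[0.45949917 0.03223542 0.066     ]
0.03 [(40, 92), (46, 98), (52, 89), (58, 84), (64, 68), (70, 59), (76, 53), (82, 41), (88, 40), (94, 37), (100, 32), (106, 34), (112, 35), (118, 30), (124, 75), (130, 73), (136, 28), (142, 36), (148, 38), (154, 49), (160, 49), (166, 62), (172, 73), (178, 57), (184, 67), (190, 33), (196, 9), (202, 7), (208, 9), (214, 14)]
0.036 [(40, 91), (46, 88), (52, 91), (58, 86), (64, 60), (70, 42), (76, 42), (82, 32), (88, 32), (94, 28), (100, 29), (106, 32), (112, 30), (118, 29), (124, 76), (130, 69), (136, 34), (142, 42), (148, 45), (154, 54), (160, 46), (166, 69), (172, 66), (178, 70), (184, 52), (190, 44), (196, 14), (202, 3), (208, 4), (214, 9)]
0.04 [(40, 96), (46, 90), (52, 91), (58, 80), (64, 55), (70, 35), (76, 35), (82, 28), (88, 29), (94, 30), (100, 29), (106, 31), (112, 28), (118, 31), (124, 77), (130, 68), (136, 46), (142, 52), (148, 56), (154, 61), (160, 50), (166, 64), (172, 60), (178, 81), (184, 56), (190, 41), (196, 18), (202, 8), (208, 6), (214, 8)]
```

View pics/w2c.png

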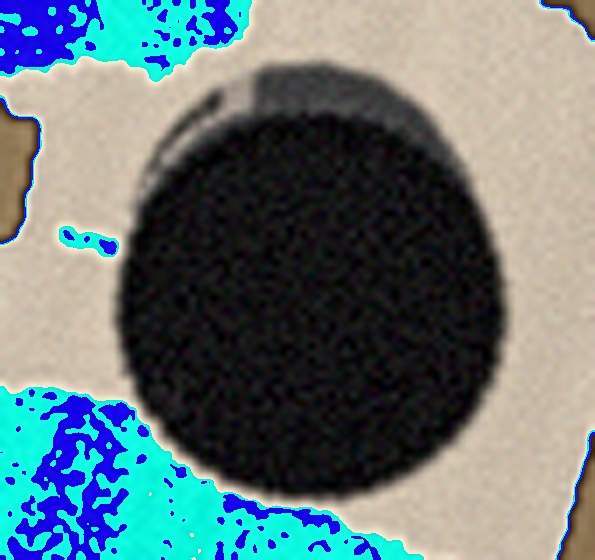

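The lid centre is at (0.453, 0.058). The label's clear edge at 121° puts its middle at about 153°, so the jar needs a turn of about +109°. Next I descend and grip.

apply_moves(
  targets=[
    {"x": 0.01,"y": 0.02,"z": 0.3,"rx": 0,"ry": 0,"rz": 0,"hand": 1},
    {"x": 0.01,"y": 0,"z": 0.4,"rx": 0,"ry": 0,"rz": 0,"hand": 1},
    {"x": 0,"y": 0,"z": 0.4,"rx": 0,"ry": 0,"rz": 0,"hand": 1},
    {"x": 0,"y": 0,"z": 0.3,"rx": 0,"ry": 0,"rz": 0,"hand": 1},
    {"x": 0,"y": 0,"z": 0.25,"rx": 0,"ry": 0,"rz": 0,"hand": 1},
    {"x": 0,"y": 0,"z": 0.16,"rx": 0,"ry": 0,"rz": 0,"hand": 1},
    {"x": 0,"y": 0,"z": 0,"rx": 0,"ry": 0,"rz": 0,"hand": 1},
    {"x": 0,"y": 0,"z": 0,"rx": 0,"ry": 0,"rz": 0,"hand": 0.5},
    {"x": 0,"y": 0,"z": 0,"rx": 0,"ry": 0,"rz": 0,"hand": 0.2},
    {"x": 0,"y": 0,"z": 0,"rx": 0,"ry": 0,"rz": 0,"hand": 0},
  ],
)

```text
clock: 3.95
eef_pos: [0.4525, 0.059, 0.0103]
tcp_rot: [1.963, 2.451, 0.002]
ft_force: [-1.3, -0.9, 12.0]
finger_gap: 0.0526
gripper_force: 60.9
```

apply_moves(
  targets=[
    {"x": 0,"y": 0,"z": 0,"rx": 0,"ry": 0,"rz": 0,"hand": -1},
    {"x": 0,"y": 0,"z": 0,"rx": 0,"ry": 0,"rz": 0,"hand": -1},
    {"x": 0,"y": 0,"z": 0,"rx": 0,"ry": 0,"rz": 0,"hand": -1},
    {"x": 0,"y": 0,"z": 0,"rx": 0,"ry": 0,"rz": 0,"hand": -1},
    {"x": 0,"y": 0,"z": -0.05,"rx": 0,"ry": 0,"rz": 0,"hand": -1},
    {"x": 0,"y": 0,"z": -0.15,"rx": 0,"ry": 0,"rz": 0,"hand": -1},
    {"x": 0,"y": 0,"z": -0.25,"rx": 0,"ry": 0,"rz": 0,"hand": -1},
    {"x": 0,"y": 0,"z": -0.25,"rx": 0,"ry": 0,"rz": 0,"hand": -1},
    {"x": 0,"y": 0,"z": -0.1,"rx": 0,"ry": 0,"rz": 0,"hand": -1},
    {"x": 0,"y": 0,"z": 0,"rx": 0,"ry": 0,"rz": 0,"hand": -1},
  ],
)

```text
clock: 5.2
eef_pos: [0.4522, 0.059, 0.0897]
tcp_rot: [1.963, 2.451, 0.001]
ft_force: [-0.4, 0.1, -3.5]
finger_gap: 0.0526
gripper_force: 63.7
```

```bash
python3 - <<'E'
from h import *
s=robot.read_state();print(s['clock'],s['eef_pos'],s['finger_gap'],s['gripper_force'],s['ft_force'])
a=snap('wrist','w3');b=snap('scene','s3')
A=cv2.resize(cv2.imread('pics/w3.png')[150:320,160:360],None,fx=2,fy=2,interpolation=cv2.INTER_CUBIC)
B=cv2.resize(cv2.imread('pics/s3.png')[100:225,240:345],None,fx=3.8,fy=3.8,interpolation=cv2.INTER_CUBIC)
o=np.zeros((480,800,3),np.uint8);o[:340,:400]=A;o[:475,401:800]=B[:475,:399];cv2.imwrite('pics/c3.png',o)
E
```

```text
5.2 [0.45216818 0.05902691 0.08966668] 0.05260587167939147 63.65707676715829 [-0.4314891   0.05933528 -3.53407247]
```

View pics/c3.png

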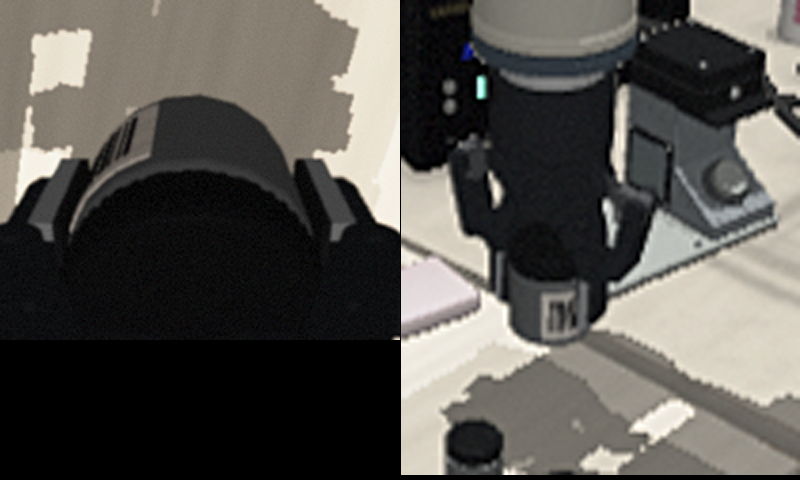

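The jar is held upright between the pads. In the wrist crop the label edge is at (157,105), and in the scene crop the label faces the camera at (560,315). Next I check its angle and offset in the hand, then plan the carry.

```bash
python3 - <<'E'
from fe import *; from plan import *
d=np.load('pics/w3.npz'); s=robot.read_state(); p=s['eef_pos']; R=Ro.from_rotvec(s['tcp_rot'])
px=lambda x,y:(160+(x+.5)/2-.5,150+(y+.5)/2-.5)
X=fonz(d,*px(200,96),.0795); print('far rim tool',R.inv().apply(X-p))
X=fonz(d,*px(158,105),.0795+.0085); v=X-p; print('label edge az',np.degrees(np.arctan2(v[1],v[0])),np.hypot(v[0],v[1]),R.inv().apply(v))
print('A',np.degrees(np.arctan2(*R.as_matrix()[1::-1,0])))
st=plan([.594,-.1125,.10],tool(102.4+109),16)
E
```

```text
far rim tool [0.02226726 0.00244645 0.00922878]
label edge az 122.95498799900723 0.023961006989435187 [ 0.02246527 -0.00833233  0.00073601]
A 102.60425120046057
1 {'x': -0.12, 'y': 0.06, 'z': -0.01, 'rx': 0.0, 'ry': 0.0, 'rz': -0.23}
2 {'x': -0.14, 'y': 0.05, 'z': 0.0, 'rx': 0.0, 'ry': 0.0, 'rz': -0.22}
3 {'x': -0.13, 'y': 0.03, 'z': -0.01, 'rx': 0.0, 'ry': 0.0, 'rz': -0.23}
4 {'x': -0.14, 'y': 0.02, 'z': -0.01, 'rx': 0.0, 'ry': 0.0, 'rz': -0.23}
5 {'x': -0.14, 'y': 0.0, 'z': -0.01, 'rx': 0.0, 'ry': 0.0, 'rz': -0.22}
6 {'x': -0.14, 'y': -0.02, 'z': 0.0, 'rx': 0.0, 'ry': 0.0, 'rz': -0.23}
7 {'x': -0.13, 'y': -0.03, 'z': -0.01, 'rx': 0.0, 'ry': 0.0, 'rz': -0.23}
8 {'x': -0.13, 'y': -0.05, 'z': -0.01, 'rx': 0.0, 'ry': 0.0, 'rz': -0.22}
9 {'x': -0.13, 'y': -0.06, 'z': 0.0, 'rx': 0.0, 'ry': 0.0, 'rz': -0.23}
10 {'x': -0.11, 'y': -0.08, 'z': -0.01, 'rx': 0.0, 'ry': 0.0, 'rz': -0.23}
11 {'x': -0.11, 'y': -0.09, 'z': -0.01, 'rx': 0.0, 'ry': 0.0, 'rz': -0.22}
12 {'x': -0.09, 'y': -0.1, 'z': -0.01, 'rx': 0.0, 'ry': 0.0, 'rz': -0.23}
13 {'x': -0.08, 'y': -0.12, 'z': 0.0, 'rx': 0.0, 'ry': 0.0, 'rz': -0.23}
14 {'x': -0.07, 'y': -0.12, 'z': -0.01, 'rx': 0.0, 'ry': 0.0, 'rz': -0.22}
15 {'x': -0.05, 'y': -0.13, 'z': -0.01, 'rx': 0.0, 'ry': 0.0, 'rz': -0.23}
16 {'x': -0.04, 'y': -0.13, 'z': 0.0, 'rx': 0.0, 'ry': 0.0, 'rz': -0.23}
end [ 0.594  -0.112   0.0996]
```

apply_moves(
  targets=[
    {"x": -0.12,"y": 0.06,"z": -0.01,"rx": 0,"ry": 0,"rz": -0.23,"hand": -1},
    {"x": -0.14,"y": 0.05,"z": 0,"rx": 0,"ry": 0,"rz": -0.22,"hand": -1},
    {"x": -0.13,"y": 0.03,"z": -0.01,"rx": 0,"ry": 0,"rz": -0.23,"hand": -1},
    {"x": -0.14,"y": 0.02,"z": -0.01,"rx": 0,"ry": 0,"rz": -0.23,"hand": -1},
    {"x": -0.14,"y": 0,"z": -0.01,"rx": 0,"ry": 0,"rz": -0.22,"hand": -1},
    {"x": -0.14,"y": -0.02,"z": 0,"rx": 0,"ry": 0,"rz": -0.23,"hand": -1},
    {"x": -0.13,"y": -0.03,"z": -0.01,"rx": 0,"ry": 0,"rz": -0.23,"hand": -1},
    {"x": -0.13,"y": -0.05,"z": -0.01,"rx": 0,"ry": 0,"rz": -0.22,"hand": -1},
    {"x": -0.13,"y": -0.06,"z": 0,"rx": 0,"ry": 0,"rz": -0.23,"hand": -1},
    {"x": -0.11,"y": -0.08,"z": -0.01,"rx": 0,"ry": 0,"rz": -0.23,"hand": -1},
  ],
)

```text
clock: 6.55
eef_pos: [0.5403, -0.0483, 0.095]
tcp_rot: [-0.248, -3.13, -0.0]
ft_force: [-0.7, -0.5, -2.7]
finger_gap: 0.0525
gripper_force: 63.6
```

apply_moves(
  targets=[
    {"x": -0.11,"y": -0.09,"z": -0.01,"rx": 0,"ry": 0,"rz": -0.22,"hand": -1},
    {"x": -0.09,"y": -0.1,"z": -0.01,"rx": 0,"ry": 0,"rz": -0.23,"hand": -1},
    {"x": -0.08,"y": -0.12,"z": 0,"rx": 0,"ry": 0,"rz": -0.23,"hand": -1},
    {"x": -0.07,"y": -0.12,"z": -0.01,"rx": 0,"ry": 0,"rz": -0.22,"hand": -1},
    {"x": -0.05,"y": -0.13,"z": -0.01,"rx": 0,"ry": 0,"rz": -0.23,"hand": -1},
    {"x": -0.03,"y": -0.13,"z": 0,"rx": 0,"ry": 0,"rz": -0.23,"hand": -1},
    {"x": 0,"y": 0,"z": 0.2,"rx": 0,"ry": 0,"rz": 0,"hand": -1},
    {"x": 0,"y": 0,"z": 0.25,"rx": 0,"ry": 0,"rz": 0,"hand": -1},
    {"x": 0,"y": 0,"z": 0.05,"rx": 0,"ry": 0,"rz": 0,"hand": -1},
    {"x": 0,"y": 0,"z": 0,"rx": 0,"ry": 0,"rz": 0,"hand": -1},
  ],
)

```text
clock: 7.8
eef_pos: [0.5932, -0.1123, 0.0498]
tcp_rot: [0.853, -3.023, -0.001]
ft_force: [0.5, 0.4, -2.7]
finger_gap: 0.0521
gripper_force: 63.7
```

```bash
python3 - <<'E'
from h import *
s=robot.read_state();print(s['clock'],s['eef_pos'],s['tcp_rot'],s['joints'],s['finger_gap'])
a=snap('wrist','w4');b=snap('scene','s4')
A=cv2.resize(cv2.imread('pics/w4.png')[100:300,160:360],None,fx=2.2,fy=2.2,interpolation=cv2.INTER_CUBIC)
B=cv2.resize(cv2.imread('pics/s4.png')[80:190,255:345],None,fx=4,fy=4,interpolation=cv2.INTER_CUBIC)
cv2.imwrite('pics/c4.png',np.hstack([A,B]))
E
```

```text
7.8 [ 0.59315845 -0.11225845  0.04983125] [ 8.52720723e-01 -3.02257453e+00 -9.96100436e-04] [-2.85922781e-01  6.84206095e-01  1.56907759e+00 -1.85694012e-05
  8.89524441e-01 -2.40664949e+00] 0.05209286227929572
```

View pics/c4.png

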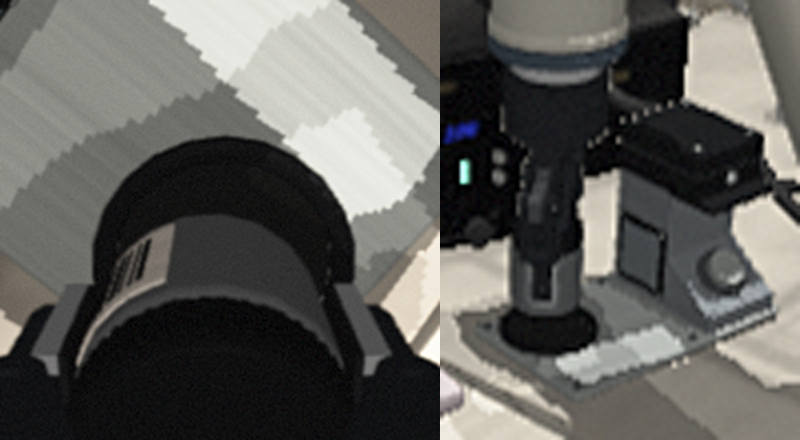

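The jar hangs over the nest. In the wrist crop the ring's outer edge peaks at (222,137) and spans x 94–354. The jar's bottom rim peaks at (210,213).

```bash
python3 - <<'E'
from fe import *; from scipy.optimize import least_squares
from plan import Ro
d=np.load('pics/w4.npz'); s=robot.read_state(); p=s['eef_pos']; R=Ro.from_rotvec(s['tcp_rot'])
px=lambda x,y:(160+(x+.5)/2.2-.5,100+(y+.5)/2.2-.5)
def circ(P,z,r=None):
    X=np.array([fonz(d,*px(*q),z)[:2] for q in P])
    f=lambda c:np.hypot(*(X-c[:2]).T)-(r or c[2]); return least_squares(f,[*X.mean(0)]+([] if r else [.03])),X
ring=[(94,255),(120,185),(165,150),(222,137),(280,150),(325,185),(347,225),(354,260)]
jar=[(110,270),(125,248),(160,224),(210,213),(260,222),(300,250)]
for P,z,r in((ring,.016,.038),(ring,.016,None),(jar,.0395,.027),(jar,.036,.027),(jar,.0395,None)):
    o,X=circ(P,z,r); c=np.r_[o.x[:2],p[2]]; print(o.x.round(4),'rms',np.sqrt((o.fun**2).mean()).round(4),'tool',R.inv().apply(c-p).round(4)[:2])
print('A',np.degrees(np.arctan2(*R.as_matrix()[1::-1,0])))
# label edge: bottom end (172,287)->? top visible (174,225)
X=fonz(d,*px(172,226),.0395+.0085); print(X, np.degrees(np.arctan2(*(X-p)[1::-1])))
E
```

```text
[ 0.5916 -0.1085] rms 0.0003 tool [-0.0001  0.0045]
[ 0.5913 -0.1087  0.0378] rms 0.0002 tool [0.0002 0.0045]
[ 0.5958 -0.1103] rms 0.0006 tool [-0.0028  0.0008]
[ 0.5966 -0.1099] rms 0.0007 tool [-0.0037  0.0007]
[ 0.5982 -0.1083  0.0295] rms 0.0001 tool [-0.0059  0.0012]
A -148.48958430134823
[ 0.57842723 -0.13130189  0.048     ] -129.18646738829966
```

The label middle is at −97° and the target is −97.6°. The ring lies about 2.5 mm and 3 mm along tool x and y from the jar, so I correct that and lower towards the ring.

apply_moves(
  targets=[
    {"x": 0.02,"y": 0.03,"z": 0.05,"rx": 0,"ry": 0,"rz": 0,"hand": -1},
    {"x": 0,"y": 0,"z": 0.08,"rx": 0,"ry": 0,"rz": 0,"hand": -1},
    {"x": 0,"y": 0,"z": 0.06,"rx": 0,"ry": 0,"rz": 0,"hand": -1},
    {"x": 0,"y": 0,"z": 0.03,"rx": 0,"ry": 0,"rz": 0,"hand": -1},
    {"x": 0,"y": 0,"z": 0.02,"rx": 0,"ry": 0,"rz": 0,"hand": -1},
    {"x": 0,"y": 0,"z": 0.01,"rx": 0,"ry": 0,"rz": 0,"hand": -1},
    {"x": 0,"y": 0,"z": 0.01,"rx": 0,"ry": 0,"rz": 0,"hand": -1},
    {"x": 0,"y": 0,"z": 0,"rx": 0,"ry": 0,"rz": 0,"hand": -1},
    {"x": 0,"y": 0,"z": 0,"rx": 0,"ry": 0,"rz": 0,"hand": -1},
    {"x": 0,"y": 0,"z": 0,"rx": 0,"ry": 0,"rz": 0,"hand": -1},
  ],
)

```text
clock: 9.15
eef_pos: [0.5902, -0.1108, 0.0262]
tcp_rot: [-0.853, 3.023, -0.001]
ft_force: [-11.0, 2.5, 33.7]
finger_gap: 0.0521
gripper_force: 67.9
```

```bash
python3 - <<'E'
from h import *
s=robot.read_state();print(s['ft_force'],s['wrist_torque'],s['eef_pos'],s['tcp_rot'])
snap('wrist','w5'); snap('scene','s5'); snap('top','t5')
E
```

```text
[-10.99217137   2.4623281   33.66583785] [ 0.71835192  1.87054948 -0.01005758] [ 0.5901988  -0.11083534  0.02622569] [-8.52809785e-01  3.02281621e+00 -7.27651627e-04]
```

apply_moves(
  targets=[
    {"x": 0,"y": 0,"z": -0.03,"rx": 0,"ry": 0,"rz": 0,"hand": -1},
    {"x": 0,"y": 0,"z": -0.04,"rx": 0,"ry": 0,"rz": 0,"hand": -1},
    {"x": 0,"y": 0,"z": 0,"rx": 0,"ry": 0,"rz": 0,"hand": -1},
    {"x": 0,"y": 0,"z": 0,"rx": 0,"ry": 0,"rz": 0,"hand": -1},
    {"x": 0,"y": 0,"z": 0,"rx": 0,"ry": 0,"rz": 0,"hand": -1},
    {"x": 0,"y": 0,"z": 0,"rx": 0,"ry": 0,"rz": 0,"hand": -1},
    {"x": 0,"y": 0,"z": 0,"rx": 0,"ry": 0,"rz": 0,"hand": -1},
    {"x": 0,"y": 0,"z": 0,"rx": 0,"ry": 0,"rz": 0,"hand": -1},
    {"x": 0,"y": 0,"z": 0,"rx": 0,"ry": 0,"rz": 0,"hand": -1},
    {"x": 0,"y": 0,"z": 0,"rx": 0,"ry": 0,"rz": 0,"hand": -1},
  ],
)

```text
clock: 10.55
eef_pos: [0.5902, -0.1108, 0.0313]
tcp_rot: [0.853, -3.024, -0.0]
ft_force: [-0.0, 0.7, -2.7]
finger_gap: 0.0522
gripper_force: 63.9
```

```bash
python3 - <<'E'
from h import *
s=robot.read_state();print(s['ft_force'],s['eef_pos'])
snap('wrist','w6');snap('scene','s6')
A=cv2.resize(cv2.imread('pics/w6.png')[130:280,185:335],None,fx=3.2,fy=3.2,interpolation=cv2.INTER_CUBIC)
B=cv2.resize(cv2.imread('pics/s6.png')[120:185,255:302],None,fx=6.6,fy=6.6,interpolation=cv2.INTER_CUBIC)
o=np.zeros((480,800,3),np.uint8);o[:480,:480]=np.clip(A*1.8,0,255);o[:429,485:795]=np.clip(B*1.5,0,255)[:429,:310];cv2.imwrite('pics/c6.png',o)
E
```

```text
[-0.02650946  0.65943674 -2.68827004] [ 0.59015193 -0.11083187  0.03128004]
```

View pics/c6.png

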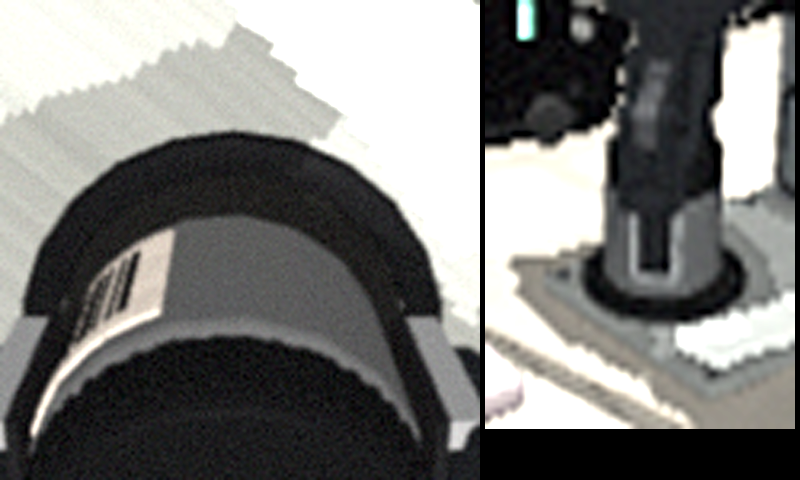

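In the wrist crop the ring's outer edge runs through (25,300), (235,132) and (438,300), and the jar's bottom rim peaks at (230,215). The jar sits too far from the apex side, i.e. towards tool −x. Next I fit both circles.

```bash
python3 - <<'E'
from fe import *; from scipy.optimize import least_squares
from plan import Ro
d=np.load('pics/w6.npz'); s=robot.read_state(); p=s['eef_pos']; R=Ro.from_rotvec(s['tcp_rot'])
px=lambda x,y:(185+(x+.5)/3.2-.5,130+(y+.5)/3.2-.5)
ring=[(27,285),(235,132),(437,285)]
g=cv2.GaussianBlur(cv2.cvtColor(d['im'],cv2.COLOR_RGB2GRAY).astype(np.float32),(0,0),.6)
def fit(P,z,r):
    X=np.array([fonz(d,*q,z)[:2] for q in P]); o=least_squares(lambda c:np.hypot(*(X-c[:2]).T)-r,X.mean(0),loss='soft_l1',f_scale=.0005)
    print(len(P),o.x.round(4),'rms',np.sqrt((o.fun**2).mean()).round(4),'tool',R.inv().apply(np.r_[o.x,p[2]]-p).round(4)[:2]); return o.x
def edges(c,z,r0,r1,angs):  # strongest brightness step along radial model lines
    P=[]
    for a in angs:
        u=[fproj(d,[c[0]+r*np.cos(a),c[1]+r*np.sin(a),z]) for r in np.linspace(r0,r1,60)]
        v=np.array([cv2.getRectSubPix(g,(1,1),tuple(map(float,q)))[0,0] for q in u]); k=np.argmax(abs(np.gradient(v))); P.append(u[k])
    return P
A=np.radians(-148.5)
c=fit([px(*q) for q in ring],.016,.038)
for _ in range(2): c=fit(edges(c,.016,.034,.043,A+np.radians(np.arange(-65,66,5))),.016,.038)
zj=p[2]-.0103; j=np.array([p[0]+.002,p[1]+.001])
for _ in range(3): j=fit(edges(j,zj,.023,.032,A+np.radians(np.arange(-5,61,5))),zj,.027)
t=c-j; print('shift tool',R.inv().apply(np.r_[t,0])[:2])
E
```

```text
3 [ 0.5911 -0.1087] rms 0.0001 tool [-0.0019  0.0014]
27 [ 0.5911 -0.1087] rms 0.0002 tool [-0.0019  0.0013]
27 [ 0.5912 -0.1087] rms 0.0002 tool [-0.002   0.0013]
14 [ 0.5661 -0.1526] rms 0.0025 tool [ 0.0424 -0.023 ]
14 [ 0.5417 -0.1982] rms 0.0038 tool [ 0.087  -0.0492]
14 [ 0.5113 -0.2417] rms 0.0036 tool [ 0.1356 -0.0703]
shift tool [-0.13758823  0.07165509]
```

```bash
python3 - <<'E'
from fe import *; from scipy.optimize import least_squares
from plan import Ro
d=np.load('pics/w6.npz'); s=robot.read_state(); p=s['eef_pos']; R=Ro.from_rotvec(s['tcp_rot'])
px=lambda x,y:(185+(x+.5)/3.2-.5,130+(y+.5)/3.2-.5)
im=cv2.cvtColor(d['im'],cv2.COLOR_RGB2GRAY).astype(np.float32)
# jar lower rim: going down each column from ring (dark) to grey, first strong rise
P=[]
for x in range(120,350,15):
    c=np.array([cv2.getRectSubPix(im,(1,1),tuple(map(float,px(x,y))))[0,0] for y in range(165,300)])
    k=np.argmax(np.gradient(cv2.GaussianBlur(c[None],(0,0),2)[0])); P.append((x,165+k))
print(P)
for z in (p[2]-.0103,p[2]-.0103+.001):
  X=np.array([R.inv().apply(fonz(d,*px(*q),z)-p)[:2] for q in P])
  for r in(.026,.027,None):
    o=least_squares(lambda c:np.hypot(*(X-c[:2]).T)-(r or c[2]),[0,0]+([] if r else [.027]),loss='soft_l1',f_scale=.0004); print(z,r,o.x.round(4),o.fun.round(4).tolist())
E
```

```text
[(120, np.int64(254)), (135, np.int64(243)), (150, np.int64(236)), (165, np.int64(230)), (180, np.int64(221)), (195, np.int64(219)), (210, np.int64(217)), (225, np.int64(216)), (240, np.int64(215)), (255, np.int64(218)), (270, np.int64(222)), (285, np.int64(225)), (300, np.int64(233)), (315, np.int64(242)), (330, np.int64(252)), (345, np.int64(265))]
0.020989894940455448 0.026 [-0.0031  0.0005] [0.0004, 0.0002, -0.0001, -0.0004, 0.0002, -0.0001, -0.0001, -0.0001, 0.0001, -0.0001, -0.0002, 0.0001, -0.0001, -0.0001, 0.0001, 0.0004]
0.020989894940455448 0.027 [-0.0042  0.0005] [0.0002, 0.0001, -0.0002, -0.0004, 0.0002, -0.0, -0.0001, -0.0, 0.0002, 0.0, -0.0001, 0.0002, -0.0001, -0.0002, -0.0, 0.0001]
0.020989894940455448 None [-0.0044  0.0005  0.0272] [0.0001, 0.0001, -0.0002, -0.0004, 0.0003, -0.0, -0.0, -0.0, 0.0002, 0.0, -0.0001, 0.0002, -0.0001, -0.0002, -0.0, 0.0001]
0.02198989494045545 0.026 [-0.0028  0.0005] [0.0004, 0.0002, -0.0001, -0.0004, 0.0002, -0.0001, -0.0001, -0.0001, 0.0001, -0.0001, -0.0002, 0.0001, -0.0001, -0.0001, 0.0001, 0.0003]
0.02198989494045545 0.027 [-0.0039  0.0005] [0.0001, 0.0001, -0.0002, -0.0004, 0.0003, -0.0, -0.0, -0.0, 0.0002, 0.0, -0.0001, 0.0002, -0.0001, -0.0002, -0.0, 0.0001]
0.02198989494045545 None [-0.0039  0.0005  0.027 ] [0.0001, 0.0001, -0.0002, -0.0004, 0.0003, -0.0, -0.0, -0.0, 0.0002, 0.0, -0.0001, 0.0002, -0.0001, -0.0002, -0.0, 0.0001]
```

The jar needs to go about 2–3 mm further along tool x and 1 mm along y. That agrees with the −x contact force.

apply_moves(
  targets=[
    {"x": 0.03,"y": 0.01,"z": 0,"rx": 0,"ry": 0,"rz": 0,"hand": -1},
    {"x": 0,"y": 0,"z": 0.02,"rx": 0,"ry": 0,"rz": 0,"hand": -1},
    {"x": 0,"y": 0,"z": 0.02,"rx": 0,"ry": 0,"rz": 0,"hand": -1},
    {"x": 0,"y": 0,"z": 0.01,"rx": 0,"ry": 0,"rz": 0,"hand": -1},
    {"x": 0,"y": 0,"z": 0.01,"rx": 0,"ry": 0,"rz": 0,"hand": -1},
    {"x": 0,"y": 0,"z": 0.01,"rx": 0,"ry": 0,"rz": 0,"hand": -1},
    {"x": 0,"y": 0,"z": 0.01,"rx": 0,"ry": 0,"rz": 0,"hand": -1},
    {"x": 0,"y": 0,"z": 0,"rx": 0,"ry": 0,"rz": 0,"hand": -1},
    {"x": 0,"y": 0,"z": 0,"rx": 0,"ry": 0,"rz": 0,"hand": -1},
    {"x": 0,"y": 0,"z": 0,"rx": 0,"ry": 0,"rz": 0,"hand": -1},
  ],
)

```text
clock: 11.9
eef_pos: [0.5871, -0.1115, 0.0262]
tcp_rot: [-0.853, 3.022, -0.001]
ft_force: [-16.8, 3.3, 54.5]
finger_gap: 0.0523
gripper_force: 70.2
```

```bash
python3 - <<'E'
from fe import *; from plan import Ro
s=robot.read_state();p=s['eef_pos'];R=Ro.from_rotvec(s['tcp_rot']);print(s['ft_force'],s['wrist_torque'],p,R.as_matrix()[:,2])
snap('wrist','w7');snap('scene','s7')
from scipy.optimize import least_squares
d=np.load('pics/w7.npz')
px=lambda x,y:(185+(x+.5)/3.2-.5,130+(y+.5)/3.2-.5)
im=cv2.cvtColor(d['im'],cv2.COLOR_RGB2GRAY).astype(np.float32)
def scan(lo,hi,sgn,xs):
    P=[]
    for x in xs:
        c=np.array([cv2.getRectSubPix(im,(1,1),tuple(map(float,px(x,y))))[0,0] for y in range(lo,hi)])
        P.append((x,lo+int(np.argmax(sgn*np.gradient(cv2.GaussianBlur(c[None],(0,0),2)[0])))))
    return P
J=scan(175,300,1,range(120,350,15)); G=scan(90,200,-1,range(120,350,15)); print(J,G)
for nm,P,z,r in(('jar',J,p[2]-.0103,.027),('jar',J,p[2]-.0103,None),('jar low',J,p[2]-.0162,None),('ring',G,.016,.038),('ring',G,.016,None)):
    X=np.array([R.inv().apply(fonz(d,*px(*q),z)-p)[:2] for q in P])
    o=least_squares(lambda c:np.hypot(*(X-c[:2]).T)-(r or c[2]),[0,0]+([] if r else [.027]),loss='soft_l1',f_scale=.0004); print(nm,r,o.x.round(4),'rms',np.sqrt((o.fun**2).mean()).round(5))
E
```

```text
[-16.82242315   3.31433928  54.53901061] [ 1.06818556  2.81887295 -0.01985765] [ 0.5871218  -0.11154654  0.02616514] [ 1.31100628e-03 -3.93937483e-04 -9.99999063e-01]
[(120, 254), (135, 243), (150, 236), (165, 229), (180, 221), (195, 217), (210, 216), (225, 216), (240, 216), (255, 217), (270, 222), (285, 225), (300, 231), (315, 242), (330, 251), (345, 265)] [(120, 183), (135, 176), (150, 169), (165, 163), (180, 160), (195, 159), (210, 157), (225, 154), (240, 156), (255, 158), (270, 160), (285, 162), (300, 168), (315, 174), (330, 181), (345, 187)]
jar 0.027 [-0.0041  0.0005] rms 0.00016
jar None [-0.0042  0.0005  0.0271] rms 0.00016
jar low None [-0.007   0.0005  0.0281] rms 0.00017
ring 0.038 [-0.0049  0.0005] rms 0.00015
ring None [-0.0038  0.0005  0.0369] rms 0.00014
```

```bash
python3 - <<'E'
from fe import *; from plan import Ro
from scipy.optimize import least_squares
d=np.load('pics/w6.npz'); p=np.array([.59015,-.11083,.03128]); R=Ro.from_rotvec([.853,-3.024,0])
px=lambda x,y:(185+(x+.5)/3.2-.5,130+(y+.5)/3.2-.5)
def tx(y,zt): return R.inv().apply(fonz(d,*px(230,y),p[2]+zt)-p)[0]   # tool x of ray at height zt over TCP
for obs in ([(215.5,.027,0),(337,.026,.047)],[(215.5,.027,0),(337,.026,.047),(410,.026,.066)],[(215.5,.027,0),(322,.027,.047)]):
    o=least_squares(lambda v:[(tx(y,v[1]+h)-v[0]-r)*1e3 for y,r,h in obs],[0,-.01]); print(o.x.round(4),o.fun.round(2))
# same for pre-grasp lid vs. ground: check side-table height by wrist/top/scene triangulation of lid centre done before (.0662)
c=-d['R'].T@d['t'];print(R.inv().apply(c-p))
# horizontal width based: column profile at lid-bottom
im=cv2.cvtColor(d['im'],cv2.COLOR_RGB2GRAY).astype(int)
print([int(cv2.getRectSubPix(im.astype(np.float32),(1,1),tuple(map(float,px(230,y))))[0,0]) for y in range(300,440,4)])
E
```

```text
[-0.0039 -0.0093] [0. 0.]
[-0.0043 -0.0107] [ 0.06 -0.15  0.09]
[-0.0061 -0.0168] [0. 0.]
[ 0.06860251  0.0004039  -0.14168771]
[52, 50, 49, 53, 55, 60, 66, 69, 65, 38, 12, 8, 7, 10, 12, 8, 10, 11, 9, 8, 9, 15, 12, 9, 12, 15, 13, 15, 18, 16, 15, 12, 14, 13, 16]
```

The jar now fits concentric with the ring to within about 2 mm. It stopped at the same height with the same force direction at both positions, so it is most likely on the nest floor. I ease the load and release gently.

apply_moves(
  targets=[
    {"x": 0,"y": 0,"z": -0.02,"rx": 0,"ry": 0,"rz": 0,"hand": -1},
    {"x": 0,"y": 0,"z": 0,"rx": 0,"ry": 0,"rz": 0,"hand": -1},
    {"x": 0,"y": 0,"z": 0,"rx": 0,"ry": 0,"rz": 0,"hand": 0.4},
    {"x": 0,"y": 0,"z": 0,"rx": 0,"ry": 0,"rz": 0,"hand": 0.4},
    {"x": 0,"y": 0,"z": 0,"rx": 0,"ry": 0,"rz": 0,"hand": 0.6},
    {"x": 0,"y": 0,"z": 0,"rx": 0,"ry": 0,"rz": 0,"hand": 0.8},
    {"x": 0,"y": 0,"z": 0,"rx": 0,"ry": 0,"rz": 0,"hand": 1},
    {"x": 0,"y": 0,"z": 0,"rx": 0,"ry": 0,"rz": 0,"hand": 1},
    {"x": 0,"y": 0,"z": 0,"rx": 0,"ry": 0,"rz": 0,"hand": 1},
    {"x": 0,"y": 0,"z": 0,"rx": 0,"ry": 0,"rz": 0,"hand": 1},
  ],
)

```text
clock: 13.25
eef_pos: [0.5871, -0.1115, 0.0253]
tcp_rot: [-0.853, 3.024, 0.0]
ft_force: [-0.3, 0.1, -0.1]
finger_gap: 0.0854
gripper_force: 0.0
```

```bash
python3 - <<'E'
from fe import *; from plan import Ro
from scipy.optimize import least_squares
s=robot.read_state();p=s['eef_pos'];R=Ro.from_rotvec(s['tcp_rot']);print(s['ft_force'],p,s['finger_gap'])
for f in('w7','w8'):
    if f=='w8': snap('wrist',f)
    d=np.load(f'pics/{f}.npz')
    px=lambda x,y:(185+(x+.5)/3.2-.5,130+(y+.5)/3.2-.5)
    im=cv2.cvtColor(d['im'],cv2.COLOR_RGB2GRAY).astype(np.float32)
    for lo,hi,sg in((175,300,1),(90,200,-1),(300,400,-1)):
        P=[]
        for x in range(150,325,20):
            c=np.array([cv2.getRectSubPix(im,(1,1),tuple(map(float,px(x,y))))[0,0] for y in range(lo,hi)])
            P.append(lo+int(np.argmax(sg*np.gradient(cv2.GaussianBlur(c[None],(0,0),2)[0]))))
        print(f,P)
E
```

```text
[-0.27409822  0.06021026 -0.11380196] [ 0.58708948 -0.11154257  0.02527732] 0.08542708037616513
w7 [236, 228, 218, 216, 216, 216, 222, 226, 238]
w7 [169, 162, 160, 157, 154, 157, 160, 163, 171]
w7 [319, 342, 338, 338, 336, 336, 341, 346, 350]
w8 [238, 231, 222, 219, 219, 220, 225, 229, 241]
w8 [170, 163, 161, 158, 157, 159, 162, 165, 173]
w8 [322, 345, 343, 342, 342, 342, 345, 351, 355]
```

apply_moves(
  targets=[
    {"x": 0,"y": 0,"z": -0.1,"rx": 0,"ry": 0,"rz": 0,"hand": 1},
    {"x": 0,"y": 0,"z": -0.25,"rx": 0,"ry": 0,"rz": 0,"hand": 1},
    {"x": 0,"y": 0,"z": -0.4,"rx": 0,"ry": 0,"rz": 0,"hand": 1},
    {"x": 0,"y": 0,"z": -0.4,"rx": 0,"ry": 0,"rz": 0,"hand": 1},
    {"x": 0,"y": 0,"z": -0.4,"rx": 0,"ry": 0,"rz": 0,"hand": 1},
    {"x": 0.2,"y": 0,"z": -0.2,"rx": 0,"ry": 0,"rz": 0,"hand": 1},
    {"x": 0.4,"y": 0,"z": 0,"rx": 0,"ry": 0,"rz": 0,"hand": 1},
    {"x": 0.3,"y": 0,"z": 0,"rx": 0,"ry": 0,"rz": 0,"hand": 1},
    {"x": 0,"y": 0,"z": 0,"rx": 0,"ry": 0,"rz": 0,"hand": 1},
    {"x": 0,"y": 0,"z": 0,"rx": 0,"ry": 0,"rz": 0,"hand": 1},
  ],
)

```text
clock: 14.55
eef_pos: [0.5109, -0.1586, 0.2008]
tcp_rot: [-0.852, 3.023, -0.001]
ft_force: [0.6, 0.4, 0.4]
finger_gap: 0.0853
gripper_force: 0.0
```

```bash
python3 - <<'E'
from fe import *
s=robot.read_state();print(s['eef_pos'],s['joints'])
snap('scene','s9');snap('wrist','w9')
S=np.load('pics/s9.npz'); g=cv2.cvtColor(S['im'],cv2.COLOR_RGB2GRAY)
u,v=proj(S,[.592,-.110,.043]); print(u,v)
y0,x0=int(v)-24,int(u)-18
for r in g[y0:y0+48,x0:x0+36]: print(' '.join('%3d'%k for k in r))
print(x0,y0)
E
```

```text
[ 0.51085265 -0.15857427  0.20082221] [-4.12764751e-01  4.01381306e-01  1.60754900e+00  2.26443964e-04
  1.13169731e+00 -2.53323488e+00]
281.7638581470736 154.64056296775476
 15   5   7   9  10   6   6   5   7   8   7   8   1  31 178 180 175 174 176 178 179 180 185 187 189 194 195 198 199 200 198 199 202 203 206 216
  8  13   4   9  12  10   8  17  10   9   8   1   5  40 182 185 183 184 187 192 191 193 191 194 193 195 196 200 199 197 196 198 199 200 205 216
  9   9  12   7   6  18  20  14   4  10  11   4   4  40 191 196 194 196 197 196 197 196 197 197 196 197 196 198 200 199 198 199 200 200 204 219
 13   4   3   1  15  31  22  11   6   6   4   7   0  37 201 202 199 198 197 196 200 201 202 200 198 197 199 199 197 201 201 200 201 204 206 220
 28  36  33  21   9  20  11   6   9   5  12   5   2  34 202 201 197 198 199 202 203 203 204 201 201 200 200 201 199 204 202 202 202 204 205 219
 48  51  46  38  20  12   2   3   7   9   6   3   0  30 197 203 198 199 202 205 202 204 202 204 206 205 207 206 205 205 206 204 205 208 208 226
 45  38  37  41  29  19   9   5   2  12   5   1   0 135 199 20
[... 5293 characters left out ...]
 184 185 184 187 188 194 153  87  75  79 138 167 173 176 171 172 170 169 169 165 166 163 165 165 168 167 170 167 168
103 145 182 200 221 224 190 183 182 182 185 184 185 192 148 142  88  92 129 144 170 173 168 169 167 165 169 170 167 163 180 185 170 168 169 163
100 113 109 144 182 200 201 202 187 184 184 183 183 185 187 197 154  84  77  79 141 162 165 168 170 155 140 164 180 181 199 191 170 160 153 133
 89 103 113 116 111 142 182 204 198 186 184 185 182 183 184 188 195 152 141  89  93 125 143 170 192 117  67 157 199 199 198 160 138 120 100  84
193 144 105 106 115 116 110 135 165 170 194 192 186 186 182 186 190 192 199 155  85  74  92 141 190 146 138 177 194 176 160 116  77  76  71 135
263 130
```

```bash
python3 - <<'E'
from fe import *
S=np.load('pics/s9.npz'); c=-S['R'].T@S['t']; n=np.array([.593,-.111])
e=(c[:2]-n)/np.linalg.norm(c[:2]-n)
P=lambda r,z,o=0:proj(S,np.r_[n+e*(r+o),z])[1].round(2)
print('ring bottom',P(.038,.010),'top outer',P(.038,.016),'top inner',P(.031,.016))
for zb in(.010,.016):
  for o in(-.004,0,.004): print(zb,o,'bottom',P(.027,zb,o),'lid far',P(-.026,zb+.066,o),'shoulder',P(.027,zb+.047,o))
print('meas: ringbottom 168.7 jar/black 166.6 lid top 139.6 shoulder 151.5')
L=[proj(S,np.r_[n+s*r*np.array([-e[1],e[0]]),z]) for s in(-1,1) for r,z in((.027,.03),(.038,.016))];print(np.round(L,1).tolist(),'meas jar 273.9..291.5? ring 269.6..294')
E
```

```text
ring bottom 170.51 top outer 168.79 top inner 167.54
0.01 -0.004 bottom 167.83 lid far 139.89 shoulder 154.16
0.01 0 bottom 168.54 lid far 140.52 shoulder 154.85
0.01 0.004 bottom 169.25 lid far 141.14 shoulder 155.53
0.016 -0.004 bottom 166.12 lid far 138.11 shoulder 152.37
0.016 0 bottom 166.83 lid far 138.73 shoulder 153.05
0.016 0.004 bottom 167.54 lid far 139.36 shoulder 153.74
meas: ringbottom 168.7 jar/black 166.6 lid top 139.6 shoulder 151.5
[[272.7, 157.9], [269.0, 161.8], [290.6, 158.4], [294.1, 162.5]] meas jar 273.9..291.5? ring 269.6..294
```

The scene numbers (lid to ring bottom 29.1 px, against 30.0 for the floor and 31.8 for the ring top) confirm the jar stands on the floor inside the ring. Next I locate the button in the wrist image by code.

```bash
python3 - <<'E'
from fe import *; from scipy.optimize import least_squares
d=np.load('pics/w9.npz'); g=cv2.GaussianBlur(cv2.cvtColor(d['im'],cv2.COLOR_RGB2GRAY),(0,0),.6)
yw=np.radians(-7.6); X=np.array([np.cos(yw),np.sin(yw),0]);Y=np.array([-X[1],X[0],0]); t=np.radians(34)
N=-np.sin(t)*X+np.cos(t)*np.array([0,0,1]); D=np.cos(t)*X+np.sin(t)*np.array([0,0,1])
b=np.array([.518,-.228,.050]); u,v=fproj(d,b).round().astype(int); print(u,v)
for r in g[v-28:v+26,u-28:u+28]: print(''.join('%3d'%(k//10) for k in r))
E
```

```text
193 149
 12 12 12 12 11 12 12 11 11 11 11 10 10  9  9  8  8  8  8  9  9  8  9  9  9  9  9 10 10 10  9  8  7  6  6  8 10 11 11 10  9  9  9 10 10 10 11 11 11 11 11 11 11 11 11 10
 12 12 12 12 12 12 12 12 11 11 11 10 10  9  8  8  8  9  8  9  9  8  9  9  9  9  9  9 10 10  9  9  8  7  6  6  8 10 11 11 10  9  9  9 10 10 10 11 11 11 11 11 11 11 10 10
 12 12 12 12 12 12 12 12 11 11 11 10  9  9  8  8  8  9  9  9  9  9  9  9  9  9  9  9  9 10 10 10  9  9  7  6  6  7  9 11 11 11  9  9  9  9 10 10 10 11 11 11 10 10 10 10
 12 12 12 12 12 12 12 12 12 11 10  9  9  9  9  8  8  8  9  9  9  9  9  9  9  9  9  9  9  9 10 10 10  9  9  8  7  6  7  9 10 11 11 10  9  9  9  9 10 10 10 11 10 10 10 10
 12 12 12 12 12 12 12 12 11 10  9  8  8  8  8  8  8  9  9  9  9  9  9  9  9  9  9  9  9  9  9 10 10 10  9  9  8  7  6  7  8  9 11 11 10  9  8  8  9 10 10 10 10 10 10 10
 12 12 12 12 12 12 12 12 11  9  9  8  8  9  8  9  8  9  9  9  9  9  9  9  9  9  9  9  9  9  9  9 10 10 10 10  9  8  7  6  6  7  9 11 11 10  9  8  8  9 10 10 10 10 10 10
 11 12 12 12 12 12 12 11 10  9  8  8  8  9  8  8  8  8  9  9  9  9  9  9  9  9
[... 7333 characters left out ...]
  1  1  1  2  4  5  6  6
  0  0  0  0  0  1  1  1  2  3  3  3  3  2  0  0  0  0  1  1  1  1  1  2  1  1  1  1  1  1  1  1  1  1  1  1  1  1  1  1  1  1  1  1  1  1  1  1  1  1  1  1  2  3  5  7
  1  1  1  0  0  1  1  1  1  1  2  2  1  1  0  0  0  0  0  1  1  1  1  2  1  1  1  1  1  1  1  1  1  1  1  1  1  1  1  1  1  1  1  1  1  1  1  0  1  1  0  0  1  2  3  6
  0  1  0  1  0  0  0  1  1  1  1  1  1  0  0  0  0  1  0  0  0  1  1  1  1  1  1  1  1  1  1  1  1  1  1  1  1  1  0  1  1  1  1  1  1  1  1  1  1  1  1  0  0  1  2  4
  0  1  1  1  0  0  0  0  0  1  1  1  1  0  0  0  0  0  0  0  0  0  1  1  1  1  1  1  1  1  1  1  1  1  1  1  1  1  1  1  1  1  1  1  1  1  1  1  1  1  1  1  1  0  1  3
```

```bash
cat > btn.py <<'E'
from fe import *; from scipy.optimize import least_squares
d=np.load('pics/w9.npz')
yw=np.radians(-7.6); X=np.array([np.cos(yw),np.sin(yw),0]);Y=np.array([-X[1],X[0],0]); t=np.radians(34)
N=-np.sin(t)*X+np.cos(t)*np.array([0,0,1]); D=np.cos(t)*X+np.sin(t)*np.array([0,0,1])
E
python3 - <<'E'
from btn import *
P=np.array([(17.5,20.5),(18.5,18.5),(21,15.7),(24,14.5),(28,13.6),(31,13.6),(34,14.5),(37,16.3),(40,18.7),(42,21.5),(43.2,25),(44,28),(43.8,31),(42.6,34.5),(41.3,37)])+[193-28,149-28]
c=-d['R'].T@d['t']
def plane(q,b):
    r=fonz(d,*q,0.)-c; k=((b-c)@N)/(r@N); return c+k*r
def f(v,r=None):
    b=np.array([v[0],v[1],.05]); W=np.array([plane(q,b)-b for q in P]); return np.hypot(W@Y,W@D)-(r or v[2])
for r,x0 in((.015,[.518,-.228]),(None,[.518,-.228,.015])):
    o=least_squares(lambda v:f(v,r),x0); print(o.x.round(4),o.fun.round(4).tolist())
E
```

```text
[ 0.5165 -0.2264] [-0.0008, -0.0003, 0.0003, 0.0001, 0.0002, 0.0004, 0.0002, -0.0001, -0.0001, -0.0002, -0.0004, -0.0001, -0.0001, -0.0001, 0.0002]
[ 0.5163 -0.2264  0.0148] [-0.0006, -0.0002, 0.0004, 0.0001, 0.0002, 0.0004, 0.0002, -0.0002, -0.0001, -0.0002, -0.0004, -0.0, 0.0, 0.0001, 0.0004]
```

The button fit gives (0.5165, −0.2264, 0.050) with 0.3 mm residuals, which matches the nest-based estimate. Next I plan the leaned approach.

```bash
python3 - <<'E'
from plan import *
b=np.array([.5165,-.2264,.05]); Rg=tool(172.4,36,172.4); ax=-Rg.as_matrix()[:,2]; print(Rg.as_matrix().round(2).tolist())
st=plan(b+.12*ax,Rg,9); print(b+.12*ax,b+.03*ax)
E
```

```text
[[-0.8, 0.13, 0.58], [0.11, 0.99, -0.08], [-0.59, 0.0, -0.81]]
1 {'x': 0.1, 'y': -0.02, 'z': 0.06, 'rx': 0.05, 'ry': -0.13, 'rz': 0.14}
2 {'x': 0.09, 'y': -0.02, 'z': 0.05, 'rx': 0.04, 'ry': -0.13, 'rz': 0.14}
3 {'x': 0.1, 'y': -0.03, 'z': 0.05, 'rx': 0.05, 'ry': -0.12, 'rz': 0.14}
4 {'x': 0.1, 'y': -0.04, 'z': 0.04, 'rx': 0.04, 'ry': -0.13, 'rz': 0.14}
5 {'x': 0.1, 'y': -0.04, 'z': 0.04, 'rx': 0.05, 'ry': -0.13, 'rz': 0.14}
6 {'x': 0.1, 'y': -0.05, 'z': 0.03, 'rx': 0.04, 'ry': -0.13, 'rz': 0.14}
7 {'x': 0.09, 'y': -0.05, 'z': 0.02, 'rx': 0.05, 'ry': -0.13, 'rz': 0.14}
8 {'x': 0.1, 'y': -0.07, 'z': 0.02, 'rx': 0.04, 'ry': -0.12, 'rz': 0.14}
9 {'x': 0.09, 'y': -0.06, 'z': 0.02, 'rx': 0.05, 'ry': -0.13, 'rz': 0.14}
end [ 0.4465 -0.2166  0.1468]
[ 0.44658537 -0.2170714   0.14708204] [ 0.49902134 -0.22406785  0.07427051]
```

apply_moves(
  targets=[
    {"x": 0.1,"y": -0.02,"z": 0.06,"rx": 0.05,"ry": -0.13,"rz": 0.14,"hand": -1},
    {"x": 0.09,"y": -0.02,"z": 0.05,"rx": 0.04,"ry": -0.13,"rz": 0.14,"hand": -1},
    {"x": 0.1,"y": -0.03,"z": 0.05,"rx": 0.05,"ry": -0.12,"rz": 0.14,"hand": -1},
    {"x": 0.1,"y": -0.04,"z": 0.04,"rx": 0.04,"ry": -0.13,"rz": 0.14,"hand": -1},
    {"x": 0.1,"y": -0.04,"z": 0.04,"rx": 0.05,"ry": -0.13,"rz": 0.14,"hand": -1},
    {"x": 0.1,"y": -0.05,"z": 0.03,"rx": 0.04,"ry": -0.13,"rz": 0.14,"hand": -1},
    {"x": 0.09,"y": -0.05,"z": 0.02,"rx": 0.05,"ry": -0.13,"rz": 0.14,"hand": -1},
    {"x": 0.1,"y": -0.07,"z": 0.02,"rx": 0.04,"ry": -0.12,"rz": 0.14,"hand": -1},
    {"x": 0.09,"y": -0.06,"z": 0.02,"rx": 0.05,"ry": -0.13,"rz": 0.14,"hand": -1},
    {"x": 0,"y": 0,"z": 0,"rx": 0,"ry": 0,"rz": 0,"hand": -1},
  ],
)

```text
clock: 15.9
eef_pos: [0.4607, -0.2142, 0.1768]
tcp_rot: [0.185, 2.559, -0.055]
ft_force: [0.4, -0.3, 0.9]
finger_gap: 0.0003
gripper_force: 0.0
```

```bash
python3 - <<'E'
from plan import *
b=np.array([.5165,-.2264,.05]); Rg=tool(172.4,36,172.4)
s=robot.read_state(); R=Ro.from_rotvec(s['tcp_rot']); print(s['eef_pos'],s['joints'],s['finger_gap'])
print('err deg',np.degrees((R.inv()*Rg).as_rotvec()),'button in tool mm',R.inv().apply(b-s['eef_pos'])*1e3)
E
```

```text
[ 0.46074078 -0.21420768  0.17675776] [-0.76879979  0.29530346  2.14461187  1.00254282  0.38746363 -3.08152826] 0.0003382736374199251
err deg [-0.39438169 -2.97150104 -0.53986752] button in tool mm [ 21.35842159  -4.00480963 137.30641794]
```

Joint 6 ran into its range limit with this roll, so I'll flip the tool half a turn about its own axis. The grasp line stays the same, the camera sits above the head with clearance, and joint 6 moves to mid-range.

```bash
python3 - <<'E'
from plan import *
b=np.array([.5165,-.2264,.05]); Rg=tool(-7.6,36,172.4); ax=-Rg.as_matrix()[:,2]
st=plan(b+.12*ax,Rg,18)
E
```

```text
1 {'x': 0.02, 'y': 0.0, 'z': 0.01, 'rx': -0.01, 'ry': 0.0, 'rz': 0.33}
2 {'x': 0.01, 'y': -0.01, 'z': 0.01, 'rx': -0.01, 'ry': 0.0, 'rz': 0.33}
3 {'x': 0.01, 'y': 0.0, 'z': 0.01, 'rx': -0.01, 'ry': 0.0, 'rz': 0.34}
4 {'x': 0.01, 'y': -0.02, 'z': 0.01, 'rx': 0.0, 'ry': 0.0, 'rz': 0.33}
5 {'x': 0.02, 'y': -0.01, 'z': 0.01, 'rx': -0.01, 'ry': 0.0, 'rz': 0.33}
6 {'x': 0.0, 'y': -0.01, 'z': 0.01, 'rx': -0.01, 'ry': 0.01, 'rz': 0.33}
7 {'x': 0.01, 'y': -0.02, 'z': 0.01, 'rx': -0.01, 'ry': 0.0, 'rz': 0.34}
8 {'x': 0.0, 'y': -0.01, 'z': 0.01, 'rx': -0.01, 'ry': 0.0, 'rz': 0.33}
9 {'x': 0.0, 'y': -0.02, 'z': 0.01, 'rx': -0.01, 'ry': 0.0, 'rz': 0.33}
10 {'x': 0.0, 'y': -0.01, 'z': 0.01, 'rx': -0.01, 'ry': 0.0, 'rz': 0.33}
11 {'x': -0.01, 'y': -0.02, 'z': 0.0, 'rx': 0.0, 'ry': 0.0, 'rz': 0.33}
12 {'x': -0.01, 'y': -0.01, 'z': 0.01, 'rx': -0.01, 'ry': 0.0, 'rz': 0.34}
13 {'x': -0.01, 'y': -0.01, 'z': 0.01, 'rx': -0.01, 'ry': 0.0, 'rz': 0.33}
14 {'x': -0.01, 'y': -0.02, 'z': 0.01, 'rx': -0.01, 'ry': 0.0, 'rz': 0.33}
15 {'x': -0.01, 'y': 0.0, 'z': 0.01, 'rx': -0.01, 'ry': 0.01, 'rz': 0.33}
16 {'x': -0.02, 'y': -0.01, 'z': 0.01, 'rx': -0.01, 'ry': 0.0, 'rz': 0.34}
17 {'x': -0.01, 'y': 0.0, 'z': 0.01, 'rx': -0.01, 'ry': 0.0, 'rz': 0.33}
18 {'x': -0.02, 'y': 0.0, 'z': 0.01, 'rx': 0.0, 'ry': 0.0, 'rz': 0.33}
end [ 0.4468 -0.2172  0.1469]
```

apply_moves(
  targets=[
    {"x": 0,"y": 0,"z": 0,"rx": 0,"ry": 0,"rz": 0.2,"hand": -1},
    {"x": 0,"y": 0,"z": 0,"rx": 0,"ry": 0,"rz": 0.33,"hand": -1},
    {"x": 0,"y": 0,"z": 0,"rx": 0,"ry": 0,"rz": 0.33,"hand": -1},
    {"x": 0,"y": 0,"z": 0,"rx": 0,"ry": 0,"rz": 0.33,"hand": -1},
    {"x": 0,"y": 0,"z": 0,"rx": 0,"ry": 0,"rz": 0.33,"hand": -1},
    {"x": 0,"y": 0,"z": 0,"rx": 0,"ry": 0,"rz": 0.33,"hand": -1},
    {"x": 0,"y": 0,"z": 0,"rx": 0,"ry": 0,"rz": 0.33,"hand": -1},
    {"x": 0,"y": 0,"z": 0,"rx": 0,"ry": 0,"rz": 0.33,"hand": -1},
    {"x": 0,"y": 0,"z": 0,"rx": 0,"ry": 0,"rz": 0.33,"hand": -1},
    {"x": 0,"y": 0,"z": 0,"rx": 0,"ry": 0,"rz": 0.33,"hand": -1},
  ],
)

```text
clock: 17.15
eef_pos: [0.461, -0.2141, 0.1763]
tcp_rot: [2.099, 1.654, 0.545]
ft_force: [-0.3, 0.3, 0.7]
finger_gap: 0.0
gripper_force: 0.0
```

apply_moves(
  targets=[
    {"x": 0,"y": 0,"z": 0,"rx": 0,"ry": 0,"rz": 0.33,"hand": -1},
    {"x": 0,"y": 0,"z": 0,"rx": 0,"ry": 0,"rz": 0.33,"hand": -1},
    {"x": 0,"y": 0,"z": 0,"rx": 0,"ry": 0,"rz": 0.33,"hand": -1},
    {"x": 0,"y": 0,"z": 0,"rx": 0,"ry": 0,"rz": 0.33,"hand": -1},
    {"x": 0,"y": 0,"z": 0,"rx": 0,"ry": 0,"rz": 0.33,"hand": -1},
    {"x": 0,"y": 0,"z": 0,"rx": 0,"ry": 0,"rz": 0.33,"hand": -1},
    {"x": 0,"y": 0,"z": 0,"rx": 0,"ry": 0,"rz": 0.33,"hand": -1},
    {"x": 0,"y": 0,"z": 0,"rx": 0,"ry": 0,"rz": 0.33,"hand": -1},
    {"x": 0,"y": 0,"z": 0,"rx": 0,"ry": 0,"rz": 0,"hand": -1},
    {"x": 0,"y": 0,"z": 0,"rx": 0,"ry": 0,"rz": 0,"hand": -1},
  ],
)

```text
clock: 18.4
eef_pos: [0.4607, -0.2142, 0.1764]
tcp_rot: [2.946, -0.059, 0.866]
ft_force: [0.1, -0.5, 0.2]
finger_gap: -0.0001
gripper_force: 0.0
```

```bash
python3 - <<'E'
from plan import *
b=np.array([.5165,-.2264,.05]); Rg=tool(-7.6,36,172.4); ax=-Rg.as_matrix()[:,2]
s=robot.read_state(); R=Ro.from_rotvec(s['tcp_rot']); print(s['joints'],s['ft_force'])
print('err deg',np.degrees((R.inv()*Rg).as_rotvec()),'button in tool mm',R.inv().apply(b-s['eef_pos'])*1e3)
plan(b+.09*ax,Rg,5)
E
```

```text
[-0.76892298  0.29610949  2.14446574  1.00174121  0.38756185 -0.04374808] [ 0.05235798 -0.5232257   0.16111694]
err deg [0.21713819 3.03629908 5.43064229] button in tool mm [-21.26111865   1.79739817 137.0321862 ]
1 {'x': -0.05, 'y': 0.0, 'z': 0.09, 'rx': 0.0, 'ry': 0.02, 'rz': 0.04}
2 {'x': -0.06, 'y': 0.01, 'z': 0.1, 'rx': 0.0, 'ry': 0.02, 'rz': 0.03}
3 {'x': -0.05, 'y': 0.0, 'z': 0.09, 'rx': 0.0, 'ry': 0.02, 'rz': 0.04}
4 {'x': -0.05, 'y': 0.01, 'z': 0.09, 'rx': 0.01, 'ry': 0.02, 'rz': 0.03}
5 {'x': -0.06, 'y': 0.01, 'z': 0.1, 'rx': 0.0, 'ry': 0.02, 'rz': 0.04}
end [ 0.4642 -0.2195  0.1224]
```

apply_moves(
  targets=[
    {"x": -0.05,"y": 0,"z": 0.09,"rx": 0,"ry": 0.02,"rz": 0.04,"hand": -1},
    {"x": -0.06,"y": 0.01,"z": 0.1,"rx": 0,"ry": 0.02,"rz": 0.03,"hand": -1},
    {"x": -0.05,"y": 0,"z": 0.09,"rx": 0,"ry": 0.02,"rz": 0.04,"hand": -1},
    {"x": -0.05,"y": 0.01,"z": 0.09,"rx": 0.01,"ry": 0.02,"rz": 0.03,"hand": -1},
    {"x": -0.06,"y": 0.01,"z": 0.1,"rx": 0,"ry": 0.02,"rz": 0.04,"hand": -1},
    {"x": 0,"y": 0,"z": 0.15,"rx": 0,"ry": 0,"rz": 0,"hand": -1},
    {"x": 0,"y": 0,"z": 0.25,"rx": 0,"ry": 0,"rz": 0,"hand": -1},
    {"x": 0,"y": 0,"z": 0.2,"rx": 0,"ry": 0,"rz": 0,"hand": -1},
    {"x": 0,"y": 0,"z": 0.1,"rx": 0,"ry": 0,"rz": 0,"hand": -1},
    {"x": 0,"y": 0,"z": 0,"rx": 0,"ry": 0,"rz": 0,"hand": -1},
  ],
)

```text
clock: 19.65
eef_pos: [0.505, -0.2247, 0.0653]
tcp_rot: [2.945, -0.198, 0.956]
ft_force: [-0.4, 0.8, -0.1]
finger_gap: 0.0002
gripper_force: 0.0
```

```bash
python3 - <<'E'
from plan import *
b=np.array([.5165,-.2264,.05]); Rg=tool(-7.6,36,172.4)
s=robot.read_state(); R=Ro.from_rotvec(s['tcp_rot']); print(s['joints'],s['ft_force'],s['eef_pos'])
print('err deg',np.degrees((R.inv()*Rg).as_rotvec()),'button in tool mm',R.inv().apply(b-s['eef_pos'])*1e3)
# jar unmoved? compare scene patch
S=snap('scene','s10');A=np.load('pics/s9.npz')['im'].astype(int);print(abs(S['frame'].astype(int)-A)[135:172,272:293].mean())
E
```

```text
[-0.73374021  0.63052975  2.1846703   2.10780535  0.39819302 -1.07855141] [-0.44543718  0.7578325  -0.06089746] [ 0.50501539 -0.22468953  0.06531201]
err deg [-0.07848991  0.04708762 -0.11076014] button in tool mm [ 0.4086207   0.20207737 19.21124209]
5.5203775203775205
```

apply_moves(
  targets=[
    {"x": 0,"y": 0,"z": 0.06,"rx": 0,"ry": 0,"rz": 0,"hand": -1},
    {"x": 0,"y": 0,"z": 0.06,"rx": 0,"ry": 0,"rz": 0,"hand": -1},
    {"x": 0,"y": 0,"z": 0.03,"rx": 0,"ry": 0,"rz": 0,"hand": -1},
    {"x": 0,"y": 0,"z": 0.02,"rx": 0,"ry": 0,"rz": 0,"hand": -1},
    {"x": 0,"y": 0,"z": 0.02,"rx": 0,"ry": 0,"rz": 0,"hand": -1},
    {"x": 0,"y": 0,"z": 0.01,"rx": 0,"ry": 0,"rz": 0,"hand": -1},
    {"x": 0,"y": 0,"z": 0.01,"rx": 0,"ry": 0,"rz": 0,"hand": -1},
    {"x": 0,"y": 0,"z": 0.01,"rx": 0,"ry": 0,"rz": 0,"hand": -1},
    {"x": 0,"y": 0,"z": 0,"rx": 0,"ry": 0,"rz": 0,"hand": -1},
    {"x": 0,"y": 0,"z": 0,"rx": 0,"ry": 0,"rz": 0,"hand": -1},
  ],
)

```text
clock: 20.95
eef_pos: [0.5167, -0.2265, 0.0491]
tcp_rot: [2.944, -0.204, 0.957]
ft_force: [-21.8, -3.3, 34.6]
finger_gap: 0.0003
gripper_force: 20.5
```

The 41 N along the console normal is far past the 5 N bottoming load. I back off 4 mm to confirm the spring follows.

apply_moves(
  targets=[
    {"x": 0,"y": 0,"z": -0.02,"rx": 0,"ry": 0,"rz": 0,"hand": -1},
    {"x": 0,"y": 0,"z": -0.02,"rx": 0,"ry": 0,"rz": 0,"hand": -1},
    {"x": 0,"y": 0,"z": -0.01,"rx": 0,"ry": 0,"rz": 0,"hand": -1},
    {"x": 0,"y": 0,"z": 0,"rx": 0,"ry": 0,"rz": 0,"hand": -1},
    {"x": 0,"y": 0,"z": 0,"rx": 0,"ry": 0,"rz": 0,"hand": -1},
    {"x": 0,"y": 0,"z": 0,"rx": 0,"ry": 0,"rz": 0,"hand": -1},
    {"x": 0,"y": 0,"z": 0,"rx": 0,"ry": 0,"rz": 0,"hand": -1},
    {"x": 0,"y": 0,"z": 0,"rx": 0,"ry": 0,"rz": 0,"hand": -1},
    {"x": 0,"y": 0,"z": 0,"rx": 0,"ry": 0,"rz": 0,"hand": -1},
    {"x": 0,"y": 0,"z": 0,"rx": 0,"ry": 0,"rz": 0,"hand": -1},
  ],
)

```text
clock: 22.2
eef_pos: [0.5146, -0.2261, 0.0522]
tcp_rot: [2.945, -0.203, 0.957]
ft_force: [-1.0, -0.7, 2.5]
finger_gap: -0.0001
gripper_force: 1.6
```

The remaining 2.8 N after 3.7 mm matches the spring, so the button did bottom. Drawing clear now.

apply_moves(
  targets=[
    {"x": 0,"y": 0,"z": -0.05,"rx": 0,"ry": 0,"rz": 0,"hand": -1},
    {"x": 0,"y": 0,"z": -0.1,"rx": 0,"ry": 0,"rz": 0,"hand": -1},
    {"x": 0,"y": 0,"z": -0.15,"rx": 0,"ry": 0,"rz": 0,"hand": -1},
    {"x": 0,"y": 0,"z": -0.2,"rx": 0,"ry": 0,"rz": 0,"hand": -1},
    {"x": 0,"y": 0,"z": -0.2,"rx": 0,"ry": 0,"rz": 0,"hand": -1},
    {"x": 0,"y": 0,"z": -0.1,"rx": 0,"ry": 0,"rz": 0,"hand": -1},
    {"x": 0,"y": 0,"z": 0,"rx": 0,"ry": 0,"rz": 0,"hand": -1},
    {"x": 0,"y": 0,"z": 0,"rx": 0,"ry": 0,"rz": 0,"hand": -1},
    {"x": 0,"y": 0,"z": 0,"rx": 0,"ry": 0,"rz": 0,"hand": -1},
    {"x": 0,"y": 0,"z": 0,"rx": 0,"ry": 0,"rz": 0,"hand": -1},
  ],
)

```text
clock: 23.45
eef_pos: [0.4681, -0.2199, 0.1165]
tcp_rot: [2.945, -0.203, 0.956]
ft_force: [-0.1, -0.4, 0.2]
finger_gap: -0.0002
gripper_force: 0.0
```

```bash
python3 - <<'E'
from h import *
s=robot.read_state();print(s['eef_pos'],s['ft_force'],abs(s['dq']).max())
S=snap('scene','s11');A=np.load('pics/s9.npz')['im'].astype(int);D=abs(S['frame'].astype(int)-A);print(D[135:172,272:293].mean(),np.abs(cv2.phaseCorrelate(A[130:175,268:297].mean(2).astype(np.float32),S['frame'][130:175,268:297].mean(2).astype(np.float32))[0]))
print(robot.hand_in())
E
```

```text
[ 0.46807917 -0.21985624  0.11651778] [-0.13774972 -0.43062083  0.17936042] 0.00400606764281012
5.805662805662806 [0.0104824  0.53850645]
the job is handed in; nothing more can be done
None
```

The job is handed in, and no verdict came back. By my measurements the jar stands in the nest with its label about 1° off the window direction; the button was pressed at 41 N (about 5 N bottoms it) and released, and the arm is clear. One doubt: joint 6 briefly read −3.0815 against its −3.08 limit.

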